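# Take the trinket box apart for washing

### The job

The white trinket box on the turntable is to be washed, so take it apart from the top: lift off the lid and set it on the cork mat the right way up, then lift the ring dish out by its post, with the bangle staying in it, and set it on the mat beside the lid. Take the wooden rattle from the bottom of the box and lay it flat in the open clear case. Put the ceramic down gently, leave the box and the case standing on the turntable, and leave the ramekin, pacifier and teething key alone.

Things in the scene. Friction and masses are not known exactly. Their poses are not given: they have to be found in the camera images.
- lid_knob (a point): Centre of the knob of the white ceramic lid (dome 152 mm across, 0.2 to 0.4 kg). Knob: upright barrel 26 mm in diameter from 10 mm below to 9 mm above this point, top 13 mm above; dome top 21 mm below; the lid's rim 60 mm below, its foot 65 mm below (a lip 127 mm across, inside the box's mouth, 5 mm play). Lifts straight up, no latch. z is up.
- dish_post (a point): Grip point on the upright post, 16 mm in diameter, of the white ring dish inside the box, under the lid. Dish 128 mm across, rim 10 mm high, about 0.22 kg. The point is 33 mm above the dish's underside, 29 mm above its inner floor, 13 mm below the post's tip. It rests on a ledge 38 mm above the box's underside, 5 mm play; lifts straight up. z is up.
- bangle_center (a point): Centre of a brass bangle, 68 mm outside and 56 mm inside diameter, 7 mm high, 30 g, lying loose in the ring dish around the post.
- rattle_center (a point): Centre of the wooden rattle on the inner floor of the box, under the dish: 96 mm long along its x, two mint rounded-square ends 28 by 28 mm, 26 mm long, joined by a round handle 14 mm in diameter (44 mm of it free, this point in its middle). It lies flat, this point 14 mm above what it lies on; 45 g. x is along the handle.
- box_mouth (a point): Centre of the open mouth of the white round trinket box, level with its rim: 152 mm outside diameter, 54 mm high, inner floor 48 mm below this point. Inside, it is 138 mm wide down to the ledge (16 mm below the rim) and 114 mm wide below the ledge. 0.65 kg, standing loose on the turntable.
- case_floor (a point): Centre of the inner floor of the open clear plastic case with mint rims. Inside it is 130 mm (along its x) by 84 mm (along its y), walls 3 mm, rim 33 mm above this point. It stands loose in its own upturned lid (146 by 100 mm) on the turntable, this point 6 mm above the turntable; 0.13 kg.
- mat_top (a point): Centre of the upper face of the cork mat, fixed on the dresser: 220 mm along its x, 400 mm along its y, 4 mm thick.
- susan_center (a point): Centre of the upper face of the round bamboo turntable, 350 mm across, 30 mm above the dresser.
- susan_top (a joint): Angle of the turntable, rad, 0 at the start; it is free to turn with light friction (about 0.05 N m), so sideways pushes on what stands on it turn it.
- ramekin: Small glass ramekin, 76 mm across, 42 mm high, on the turntable; origin at the centre of its underside. To be left alone.
- pacifier: Mint pacifier, shield 46 mm across, 33 mm high, lying teat up in the glass ramekin; origin under its shield. To be left alone.
- teething_key: Pink silicone teething key, 98 mm long, 9 mm thick, lying on the turntable; origin on its underside near the middle. To be left alone.
Not all that is in view belongs to the job. What is shaped like the part that bears lid_knob but green is not meant. Leave any purple look-alike of the part that bears box_mouth alone.

How it is judged:
On the way, in this order (a step that is already met when the one before it is completed fails the run):
1. the lid stands on the cork mat, right way up, let go (x of lid_knob in the frame of mat_top between -0.045 and 0.045 m and y of lid_knob in the frame of mat_top between -0.135 and 0.135 m and z of lid_knob in the frame of mat_top between 0.057 and 0.073 m and angle between lid_knob's own z axis and vertical below 0.1 rad and contact force between the fingers and lid below 0.5 N), for 0.2 s.
2. the ring dish stands on the cork mat, upright, with the bangle in it, let go (x of dish_post in the frame of mat_top between -0.045 and 0.045 m and y of dish_post in the frame of mat_top between -0.135 and 0.135 m and z of dish_post in the frame of mat_top between 0.025 and 0.041 m and angle between dish_post's own z axis and vertical below 0.1 rad and distance between bangle_center and dish_post below 0.045 m and contact force between the fingers and ring_dish below 0.5 N), for 0.2 s.
3. the rattle lies flat in the clear case, let go (x of rattle_center in the frame of case_floor between -0.035 and 0.035 m and y of rattle_center in the frame of case_floor between -0.04 and 0.04 m and z of rattle_center in the frame of case_floor between 0.006 and 0.024 m and angle between rattle_center's own x axis and vertical between 1.42 and 1.72 rad and contact force between the fingers and rattle below 0.5 N), for 0.2 s.
At the end, for the whole second after the job is handed in: Lid and ring dish upright (0.1 rad) on the cork mat, centres within 45 by 135 mm of its centre; bangle in the dish; rattle flat on the case floor; box and case upright on the turntable within 130 mm of its centre, as are ramekin with pacifier and teething key; all released, at rest (x of lid_knob in the frame of mat_top between -0.045 and 0.045 m and y of lid_knob in the frame of mat_top between -0.135 and 0.135 m and z of lid_knob in the frame of mat_top between 0.057 and 0.073 m and angle between each of lid_knob, dish_post, box_mouth, case_floor, ramekin's own z axis and vertical below 0.1 rad and x of dish_post in the frame of mat_top between -0.045 and 0.045 m and y of dish_post in the frame of mat_top between -0.135 and 0.135 m and z of dish_post in the frame of mat_top between 0.025 and 0.041 m and distance between bangle_center and dish_post below 0.045 m and x of rattle_center in the frame of case_floor between -0.035 and 0.035 m and y of rattle_center in the frame of case_floor between -0.04 and 0.04 m and z of rattle_center in the frame of case_floor between 0.006 and 0.024 m and angle between rattle_center's own x axis and vertical between 1.42 and 1.72 rad and height (world z) of box_mouth between 0.072 and 0.096 m and horizontal distance between each of box_mouth, case_floor and susan_center below 0.13 m and height (world z) of case_floor between 0.024 and 0.048 m and height (world z) of ramekin between 0.018 and 0.042 m and horizontal distance between ramekin and susan_center below 0.16 m and distance between pacifier and ramekin below 0.03 m and horizontal distance between teething_key and susan_center below 0.17 m and height (world z) of teething_key between 0.02 and 0.05 m and linear speed of each of lid, ring_dish, rattle, trinket_box, case below 0.03 m/s); the robot touches nothing.
It fails at once if the bangle leaves the ring dish (distance between bangle_center and dish_post above 0.06 m).
It fails at once if the lid or the ring dish is dropped or put down hard (faster than 0.4 m/s within 15 mm of standing on the mat or dresser) ((height (world z) of lid_knob below 0.084 m and linear speed of lid above 0.4 m/s) or (height (world z) of dish_post below 0.052 m and linear speed of ring_dish above 0.4 m/s)).
It fails at once if the robot pushes a bystander (more than 3 N) (contact force between any of the arm, the fingers and ramekin above 3 N or contact force between any of the arm, the fingers and pacifier above 3 N or contact force between any of the arm, the fingers and teething_key above 3 N).
It fails at once if the ramekin is tipped over (angle between ramekin's own z axis and vertical above 0.3 rad).
It also fails if it takes over 67 s, if anything falls off the work surface, if the arm or the gripper's body presses on something with over 40 N, if the wrist force passes 120 N, or if a joint passes its speed limit or range.

### The arm

A 6-joint arm with a two-finger parallel gripper is mounted at the origin on the work surface. World frame = base frame: x ahead of the robot, y to its left, z up, the work surface at z = 0. Lengths are in m, angles in rad, forces in N, time in s.
With the tool pointing down it reaches from about 0.35 to 0.775 m from the base axis. Payload 5.5 kg.
Tool frame: the origin (TCP) lies at the very end of the fingers, on their centre line; the grasp point (between the pads) lies 19 mm behind it (ctrl.hold_point_z is the distance from the TCP to the grasp point, in m); x points along the fingers, z is the direction in which the jaws open and shut, and the axes are right-handed (so a half turn about x gives the same grasp; the last joint's range is limited). The gripper opens to 85 mm and grips with 20 to 120 N. Pads are 22 mm wide; open, the fingers measure 114 mm over their backs; the gripper's body (76 mm by 85 mm) begins 54 mm behind the grasp point. The pads swing forward as they close: fully open they stand 13 mm farther back than shut.
Start: joints at [-1.298, 0.313, 0.046, 1.304, 0, 1.431], TCP at [0.231, -0.527, 0.231] pointing down, gripper open.
Joint ranges: [-2.76, 2.76], [-0.86, 1.69], [-1.03, 1.26], [-2.2, 2.34], [-1.47, 1.5], [-3.14, 3.14]. Speed limits (rad/s): [2.57, 2.57, 3.14, 3.14, 3.14, 3.14].

### API

Orientations are given as [roll, pitch, yaw] about the fixed x, y, z axes, in that order (R = Rz(yaw) Ry(pitch) Rx(roll)).
In Python, from cell import ctrl, vision gives the robot as it stands. The module is installed in compiled form; this text tells all that it offers.
- The arm moves only by the tool carry_out, never from a script. Its argument "deltas" is a list of rows, each a list of 3 entries, a list of its own where there are three numbers: the opening, from 0 (shut) to 1 (fully open), then the shift along the tool's x, y, z in m, then the turn, a rotation vector about the tool's x, y, z in degrees. A call has exactly 5 rows; each row shifts and turns the pose as measured when the row begins, along the tool's axes as they then stand; what a row does not reach is not made up. A row lasts 1/8 s, in which the tool goes at most 62.5 mm and 10.7 degrees, less where a joint would pass 70% of its speed; a pose out of reach is approached as far as the arm can. A call is refused whole if a number of a shift passes 0.0625 or a number of a turn 10.7, either way. A call with a gripper value outside its range is refused whole. The fingers move at their own pace and stop on an object; the grip force is fixed at half the most. Time passes only in rows, so rows that do not move let the fingers close, or fill a call up. It gives the time, the measured TCP pose, the force and the opening at its end, in the units of the state.
- ctrl.sense(): the state, without advancing time (a new reading comes with each control period).
- vision.camera(name): name is "scene" or "side" or "wrist"; returns the picture (400x640x3 uint8, red, green, blue); there is no depth.
- vision.camera_params(name): a dict with "fov_y" (degrees; the focal length in pixels is half the picture's height over the tangent of half this angle, whatever the lens; pixels are square), "cx", "cy" (the principal point, pixels), "cam_to_world" (4x4, takes a point from camera to world coordinates); the wrist camera has in their place "T_tool_cam" (4x4, takes a point from camera to tool coordinates, whose origin is the TCP and whose axes are the tool frame's). Camera axes: x right, y up, looking along -z (the intrinsics and any distortion apply to the point x, -y, -z); pixel columns grow to the right and rows downward; lengths in m; the calibration is good to about 2 mm. The wrist camera is an equidistant fisheye: a pixel r from the principal point sees the ray r / f radians off the axis. A picture is of the moment at which its call begins: read the wrist's pose just before it. camera_params takes no time and is no camera call.
- ctrl.job_done(): hands the job in, once; it reports no verdict.
The state is a dict: "time_s": time; "qpos": joint angles; "joint_vel": joint speeds; "effort": joint torques, N m; "tcp_pos": TCP position; "tcp_rot": TCP orientation; "contact_force": force on the tool from outside, world axes, zero at the start; "ft_torque": the same for the moment, N m; "finger_gap": opening from 0.0 (shut) to 1.0 (fully open).
Only numpy, scipy, OpenCV 4.12 (cv2) and the standard library are available. Lean on these libraries where they do the work, as an engineer would, in place of code of your own. Each camera call takes 0.05 s, during which the arm holds its last target.

## Working session

There is one attempt and no reset: what is moved stays moved. The work goes in short steps, Python scripts to look and compute and a tool call to move; the robot and the scene stay as the last step left them, time stands still between calls to the robot, and variables do not carry over. Pictures are saved under pics/ and viewed, and the job is handed in when it is done.

Besides the shell and the picture viewer there is one more tool, called after "Request:" in YAML: its name, and indented under it one key for each argument. carry_out: Moves the arm, as the interface text tells. Its arguments: {"type":"object","properties":{"deltas":{"type":"array"}},"required":["deltas"]}

```bash
mkdir -p pics; ls; python3 - <<'E'
from cell import ctrl, vision
import cv2
s=ctrl.sense();print(s, ctrl.hold_point_z)
for n in ["scene","side","wrist"]:
    cv2.imwrite(f"pics/{n}0.png",vision.camera(n)[:,:,::-1]); print(n,vision.camera_params(n))
E
```

```text
pics
{'time_s': 0.0, 'qpos': array([-1.29762089e+00,  3.14022855e-01,  4.49916902e-02,  1.30357966e+00,
       -1.12571101e-05,  1.43120683e+00]), 'joint_vel': array([-4.96565306e-04, -5.20531441e-05, -3.15268921e-04, -8.33666588e-04,
       -1.02503429e-03, -7.52369922e-04]), 'effort': array([ 2.31812141e-03, -4.80631542e+01,  2.98531544e+01,  1.94945204e-02,
       -1.54982706e-05, -3.31579724e-07]), 'tcp_pos': array([ 0.23051589, -0.52622881,  0.23040128]), 'tcp_rot': array([3.00820704, 1.56898179, 1.85017566]), 'contact_force': array([ 0.08682136, -0.64138953,  0.10885952]), 'ft_torque': array([ 0.04751528, -0.0065324 , -0.03303829]), 'finger_gap': 0.9962983108489476} 0.0187
scene {'fov_y': 57.01116818426959, 'cx': 323.106440223736, 'cy': 195.91081599466906, 'cam_to_world': array([[-0.83433715, -0.35436694,  0.42226246,  0.97217239],
       [ 0.55125022, -0.53935443,  0.63656892,  0.78890731],
       [ 0.00217014,  0.76388538,  0.6453483 ,  0.82510912],
       [ 0.        ,  0.        ,  0.        ,  1.        ]])}
side {'fov_y': 47.01468524764856, 'cx': 318.3360705782467, 'cy': 199.55442349561864, 'cam_to_world': array([[-0.77472013,  0.46904032, -0.42403997, -0.02155563],
       [-0.63229998, -0.57715744,  0.51680367,  0.70267507],
       [-0.00233607,  0.66849867,  0.74370967,  1.0385476 ],
       [ 0.        ,  0.        ,  0.        ,  1.        ]])}
wrist {'fov_y': 65.70646984690485, 'cx': 315.2582718274426, 'cy': 199.6173309703622, 'T_tool_cam': array([[-1.42798153e-03,  2.99860107e-01, -9.53982116e-01,
        -1.42855760e-01],
       [ 1.32493832e-03,  9.53982818e-01,  2.99858345e-01,
         7.69466408e-02],
       [ 9.99998103e-01, -8.35775284e-04, -1.75956599e-03,
        -5.93052765e-04],
       [ 0.00000000e+00,  0.00000000e+00,  0.00000000e+00,
         1.00000000e+00]])}
```

View pics/scene0.png

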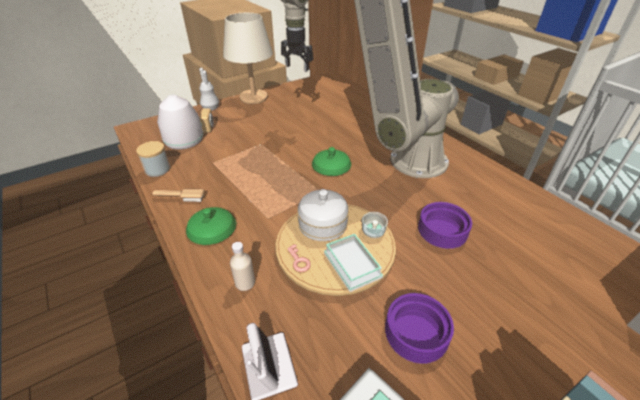

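View pics/side0.png

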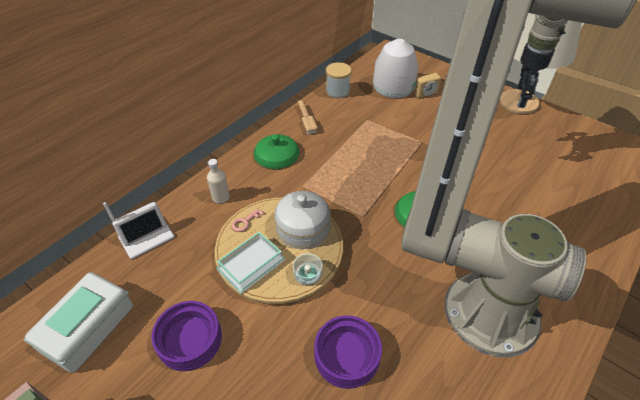

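View pics/wrist0.png

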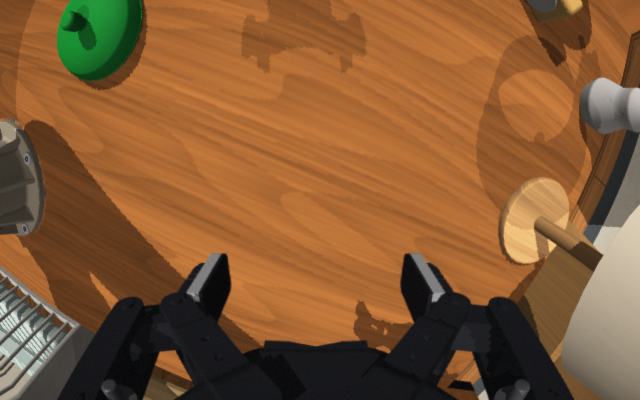

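The thing to take could be confused with several others in the scene picture. The white box and lid are at (323,210), the green lids at (331,162) and (210,226), and the purple boxes at (444,224) and (419,327). I choose the white one on the turntable and check it in close crops.

```bash
cat > h.py <<'E'
import numpy as np, cv2
from scipy.spatial.transform import Rotation as R
from cell import ctrl, vision
def ray(n,u,v,P=None,pose=None):
    p=P or vision.camera_params(n); f=200/np.tan(np.radians(p["fov_y"]/2))
    x=(u-p["cx"]);y=(v-p["cy"])
    if n=="wrist":
        r=np.hypot(x,y);th=r/f
        d=np.array([np.sin(th)*x/max(r,1e-9),-np.sin(th)*y/max(r,1e-9),-np.cos(th)])
        T=tcpT(pose)@p["T_tool_cam"]
    else:
        d=np.array([x/f,-y/f,-1]); T=p["cam_to_world"]
    d=T[:3,:3]@d; return T[:3,3],d/np.linalg.norm(d)
def tcpT(pose=None):
    if pose is None:
        s=ctrl.sense();pose=(s["tcp_pos"],s["tcp_rot"])
    T=np.eye(4);T[:3,:3]=R.from_euler("xyz",pose[1]).as_matrix();T[:3,3]=pose[0];return T
def onz(n,u,v,z,pose=None):
    o,d=ray(n,u,v,pose=pose); return o+d*(z-o[2])/d[2]
def tri(obs):
    A=np.zeros((3,3));b=np.zeros(3)
    for n,u,v in obs:
        o,d=ray(n,u,v);M=np.eye(3)-np.outer(d,d);A+=M;b+=M@o
    x=np.linalg.solve(A,b); return x,[np.linalg.norm(np.cross(x-ray(*o)[0],ray(*o)[1])) for o in obs]
def proj(n,X,pose=None):
    p=vision.camera_params(n);f=200/np.tan(np.radians(p["fov_y"]/2))
    T=tcpT(pose)@p["T_tool_cam"] if n=="wrist" else p["cam_to_world"]
    c=np.linalg.inv(T)@np.append(X,1);x,y,z=c[0],-c[1],-c[2]
    if n=="wrist":
        r=np.hypot(x,y);th=np.arctan2(r,z);return np.array([p["cx"]+f*th*x/r,p["cy"]+f*th*y/r])
    return np.array([p["cx"]+f*x/z,p["cy"]+f*y/z])
def crop(img,u0,v0,u1,v1,k,name):
    cv2.imwrite(f"pics/{name}.png",cv2.resize(img[v0:v1,u0:u1],None,fx=k,fy=k,interpolation=cv2.INTER_CUBIC))
E
python3 - <<'E'
from h import *
a=cv2.imread("pics/scene0.png");crop(a,205,140,405,300,4,"s0c")
b=cv2.imread("pics/side0.png");crop(b,205,110,425,310,3,"d0c")
E
```

```text
(no output)
```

View pics/s0c.png

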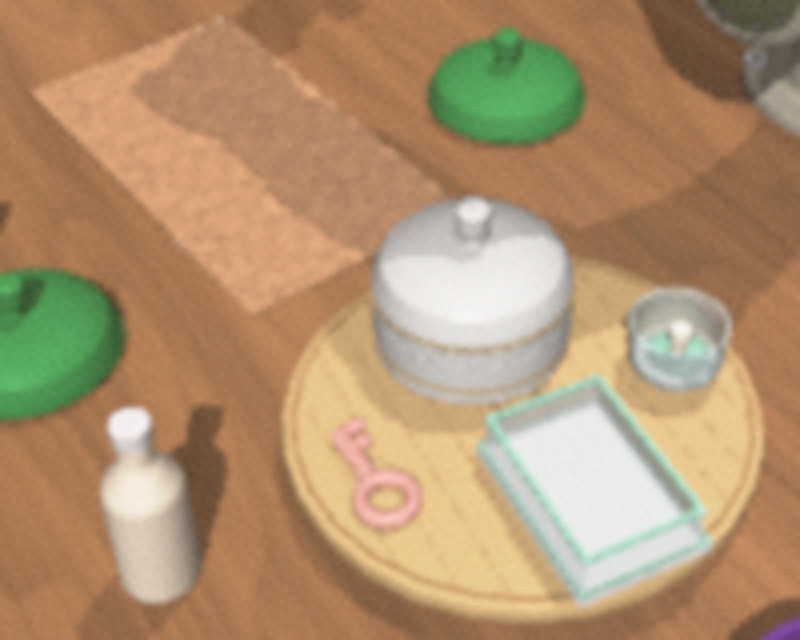

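View pics/d0c.png

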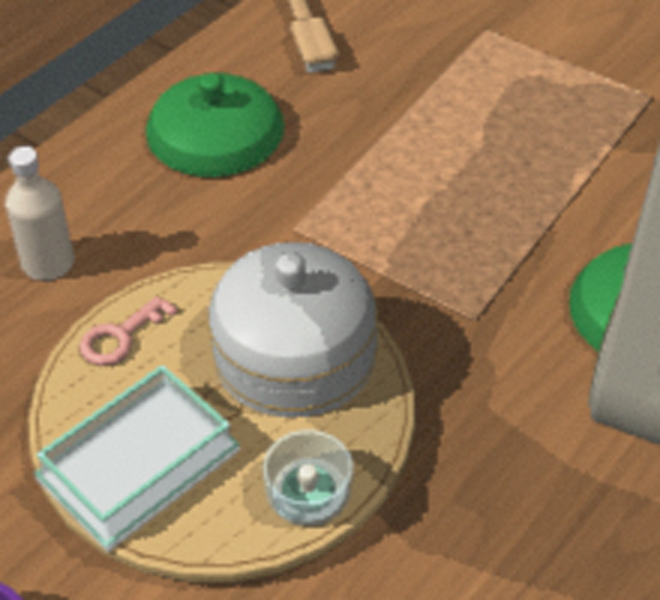

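```bash
python3 - <<'E'
from h import *
np.set_printoptions(precision=4,suppress=True)
S=lambda x,y:("scene",205+x/4,140+y/4)
D=lambda x,y:("side",205+x/3,110+y/3)
print("knob",tri([S(474,212),D(291,263)]))
print("mat side",[onz(*D(*c),.004)[:2] for c in [(490,32),(650,97),(475,317),(296,230)]])
print("mat scene",[onz(*S(*c),.004)[:2] for c in [(37,93),(222,18),(258,310)]])
print("case scene",[onz(*S(*c),.069)[:2] for c in [(598,380),(702,512),(585,557),(488,418)]])
print("case side",[onz(*D(*c),.069)[:2] for c in [(163,370),(229,430),(108,516),(42,460)]])
print("ramekin",onz(*S(679,322),.072),onz(*D(308,465),.072))
print("key ring, key tip",onz(*S(385,498),.035),onz(*S(350,432),.035),onz(*D(106,343),.035),onz(*D(170,306),.035))
print("susan l r",onz(*S(284,418),.03),onz(*S(763,420),.03),onz(*D(30,420),.03),onz(*D(414,420),.03))
T=tcpT();print(T)
E
```

```text
knob (array([0.5214, 0.1091, 0.1494]), [np.float64(0.002201859098151532), np.float64(0.002201859098151493)])
mat side [array([ 0.6694, -0.4228]), array([ 0.461 , -0.4409]), array([ 0.4258, -0.0502]), array([ 0.6377, -0.0292])]
mat scene [array([ 0.6781, -0.4143]), array([ 0.4697, -0.4381]), array([ 0.6391, -0.026 ])]
case scene [array([0.4977, 0.2347]), array([0.5126, 0.3654]), array([0.5971, 0.3523]), array([0.5827, 0.2218])]
case side [array([0.5767, 0.2216]), array([0.4876, 0.2326]), array([0.5066, 0.3579]), array([0.5889, 0.3546])]
ramekin [0.4143 0.2228 0.072 ] [0.4108 0.2187 0.072 ]
key ring, key tip [0.6645 0.2184 0.035 ] [0.6547 0.1534 0.035 ] [0.6612 0.2154 0.035 ] [0.6464 0.1449 0.035 ]
susan l r [0.6859 0.1115 0.03  ] [0.3976 0.3034 0.03  ] [0.6537 0.3181 0.03  ] [0.387  0.1011 0.03  ]
[[-0.0004  0.916   0.4012  0.2306]
 [ 0.0014  0.4012 -0.916  -0.5263]
 [-1.      0.0002 -0.0014  0.2306]
 [ 0.      0.      0.      1.    ]]
```

```bash
cat > plan.py <<'E'
import sys
from h import *
# usage: plan.py x y z yawdeg(tool z dir) grip [vmax mm] [nrows]
a=[float(v) for v in sys.argv[1:]]
tp=np.array(a[:3]);y=np.radians(a[3]);g=a[4];vm=(a[5] if len(a)>5 else 60)/1000;N=int(a[6]) if len(a)>6 else 5
c,s=np.cos(y),np.sin(y)
Rt=np.array([[0,-s,c],[0,c,s],[-1,0,0]],float)
st=ctrl.sense();T=tcpT();p=T[:3,3];Rm=T[:3,:3]
print("t %.2f tcp"%st["time_s"],np.round(p,4),"yaw %.1f"%np.degrees(np.arctan2(Rm[1,2],Rm[0,2])),"q",np.round(st["qpos"],2),"F",np.round(st["contact_force"],1),"gap %.3f"%st["finger_gap"],"tilt %.2f"%np.degrees(np.arccos(min(1,-Rm[2,0]))))
rows=[]
for i in range(N):
    d=tp-p;L=np.linalg.norm(d);d=d*min(1,vm/L) if L>0 else d
    rv=(R.from_matrix(Rm.T@Rt)).as_rotvec();A=np.linalg.norm(rv);rv=rv*min(1,np.radians(10)/A) if A>0 else rv
    rows.append([g,[round(float(v),4) for v in Rm.T@d],[round(float(v),1) for v in np.degrees(rv)]])
    p=p+d;Rm=Rm@R.from_rotvec(rv).as_matrix()
print(rows);print("left",np.round((tp-p)*1000,1))
E
python3 plan.py 0.521 0.109 0.25 5 1
```

```text
t 0.15 tcp [ 0.2306 -0.5263  0.2306] yaw -66.3 q [-1.3   0.31  0.05  1.3   0.    1.43] F [-0.1 -1.4  0.5] gap 1.004 tilt 0.08
[[1.0, [-0.0016, 0.0447, -0.04], [-10.0, -0.0, -0.0]], [1.0, [-0.0016, 0.051, -0.0316], [-10.0, -0.0, -0.0]], [1.0, [-0.0016, 0.0557, -0.0223], [-10.0, -0.0, -0.0]], [1.0, [-0.0016, 0.0587, -0.0122], [-10.0, -0.0, -0.0]], [1.0, [-0.0016, 0.0599, -0.0019], [-10.0, -0.0, -0.0]]]
left [165.8 362.6  11.1]
```

Request:
carry_out:
  deltas:
    - [1,[-0.002,0.045,-0.04],[-10,0,0]]
    - [1,[-0.002,0.051,-0.032],[-10,0,0]]
    - [1,[-0.002,0.056,-0.022],[-10,0,0]]
    - [1,[-0.002,0.059,-0.012],[-10,0,0]]
    - [1,[-0.002,0.06,-0.002],[-10,0,0]]

```text
time_s: 0.78
tcp_pos: [0.3548, -0.2479, 0.2384]
tcp_rot: [2.018, 1.567, 1.752]
contact_force: [1.0, 0.5, -0.1]
finger_gap: 1.004
```

```bash
python3 plan.py 0.521 0.109 0.25 5 1
```

```text
t 0.78 tcp [ 0.3548 -0.2479  0.2384] yaw -15.2 q [-0.8   0.04 -0.27  1.26  0.    1.04] F [ 1.   0.5 -0.1] gap 1.004 tilt 0.21
[[1.0, [-0.0016, 0.0591, 0.0101], [-10.0, -0.0, -0.1]], [1.0, [-0.0017, 0.0565, 0.0202], [-10.0, -0.0, -0.1]], [1.0, [-0.0018, 0.0521, 0.0297], [-0.2, -0.0, -0.0]], [1.0, [-0.0018, 0.052, 0.03], [-0.0, 0.0, -0.0]], [1.0, [-0.0018, 0.052, 0.03], [-0.0, 0.0, 0.0]]]
left [39.6 85.   2.8]
```

Request:
carry_out:
  deltas:
    - [1,[-0.002,0.059,0.01],[-10,0,0]]
    - [1,[-0.002,0.0565,0.02],[-10,0,0]]
    - [1,[-0.002,0.052,0.03],[0,0,0]]
    - [1,[-0.002,0.052,0.03],[0,0,0]]
    - [1,[-0.002,0.052,0.03],[0,0,0]]

```text
time_s: 1.4
tcp_pos: [0.4816, 0.0344, 0.2496]
tcp_rot: [0.996, 1.568, 1.091]
contact_force: [0.9, -1.0, 0.2]
finger_gap: 0.999
```

```bash
python3 plan.py 0.521 0.109 0.23 5 0.8 45; python3 - <<'E'
from h import *
cv2.imwrite("pics/w1.png",vision.camera("wrist")[:,:,::-1])
E
```

```text
t 1.40 tcp [0.4816 0.0344 0.2496] yaw 5.5 q [-0.1   0.13 -0.15  1.3   0.    1.38] F [ 0.9 -1.   0.2] gap 0.999 tilt 0.17
[[0.8, [0.0103, 0.0366, 0.0241], [0.5, 0.1, -0.1]], [0.8, [0.0094, 0.0341, 0.022], [-0.0, 0.0, -0.0]], [0.8, [0.0, 0.0, 0.0], [0.0, 0.0, -0.0]], [0.8, [0.0, 0.0, 0.0], [0.0, 0.0, 0.0]], [0.8, [0.0, 0.0, 0.0], [0.0, 0.0, 0.0]]]
left [0. 0. 0.]
```

View pics/w1.png

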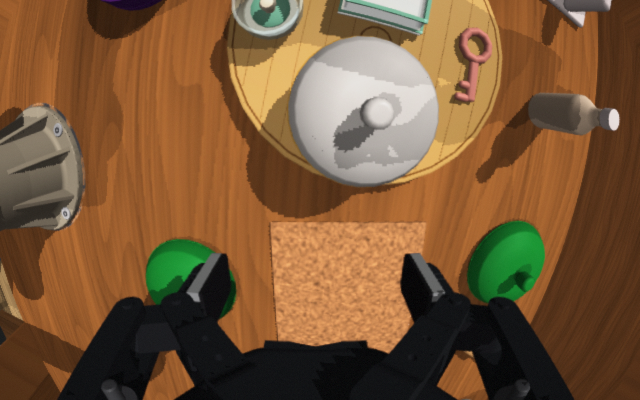

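```bash
python3 - <<'E'
from h import *
np.set_printoptions(precision=4,suppress=True)
print(onz("wrist",379,111,.155),onz("wrist",379,111,.144))
print("scene/side",[proj(n,[.521,.109,.157]) for n in("scene","side","wrist")])
print("mat",onz("wrist",273,222,.004),onz("wrist",424,223,.004))
E
```

```text
[0.5258 0.1196 0.155 ] [0.5281 0.1197 0.144 ]
scene/side [array([323.1696, 190.2417]), array([301.7989, 196.5426]), array([371.7733, 123.7483])]
mat [ 0.4362 -0.04    0.004 ] [ 0.6462 -0.0215  0.004 ]
```

Request:
carry_out:
  deltas:
    - [0.8,[0.01,0.037,0.024],[0.5,0,0]]
    - [0.8,[0.009,0.037,0.022],[0,0,0]]
    - [0.8,[0,0.003,0],[0,0,0]]
    - [0.8,[0,0,0],[0,0,0]]
    - [0.8,[0,0,0],[0,0,0]]

```text
time_s: 2.08
tcp_pos: [0.5224, 0.1261, 0.23]
tcp_rot: [1.189, 1.565, 1.287]
contact_force: [-0.1, 0.3, 0.6]
finger_gap: 0.801
```

```bash
python3 - <<'E'
from h import *
for n in("wrist","scene","side"):cv2.imwrite(f"pics/{n}2.png",vision.camera(n)[:,:,::-1])
crop(cv2.imread("pics/scene2.png"),205,140,405,300,4,"s2c")
print(tcpT()[:3,3])
E
```

```text
[0.52264507 0.12597704 0.23026533]
```

View pics/wrist2.png

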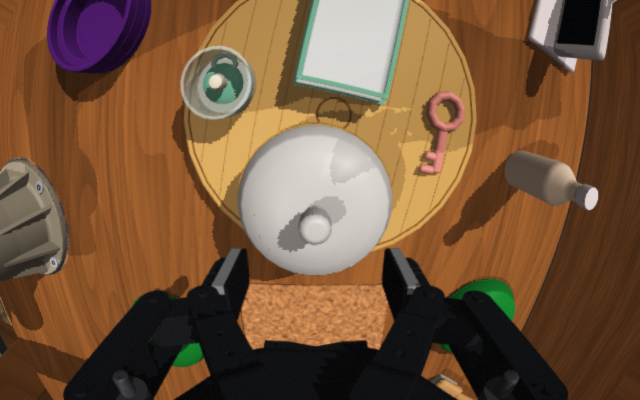

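View pics/s2c.png

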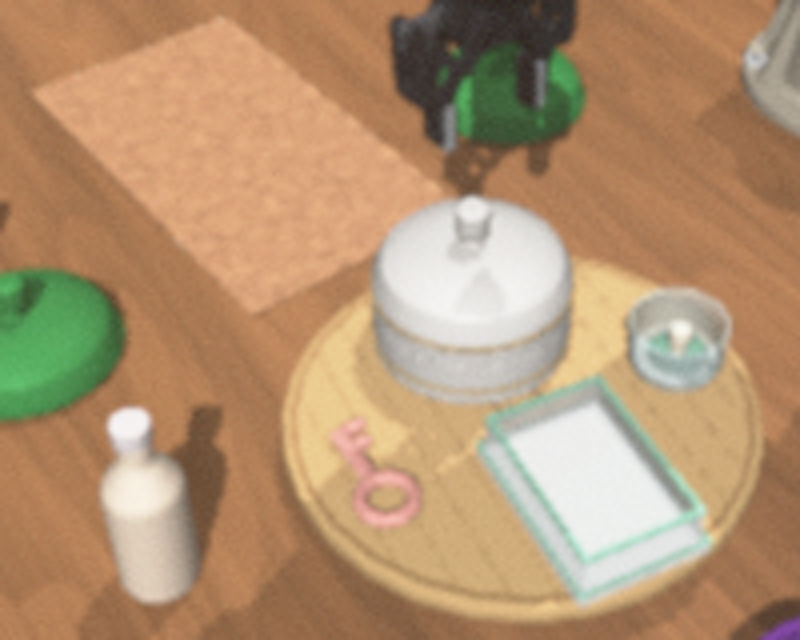

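```bash
python3 - <<'E'
from h import *
np.set_printoptions(precision=4,suppress=True)
print("knobtop z.156",onz("wrist",315,226,.156))
S=lambda x,y:("scene",205+x/4,140+y/4)
print(onz(*S(474,206),.156),onz("side",302,196.5,.156))
for v in (.5,.521): print(proj("wrist",[.521,.109,.156]))
print("lid rim centre @.09",onz("wrist",315,199,.09))
print("case rim far/near",onz("wrist",296,81,.069),onz("wrist",385,103,.069))
E
```

```text
knobtop z.156 [0.5241 0.1143 0.156 ]
[0.5227 0.1132 0.156 ] [0.5213 0.1079 0.156 ]
[310.2916 232.0702]
[310.2916 232.0702]
lid rim centre @.09 [0.5242 0.1154 0.09  ]
case rim far/near [0.495  0.2257 0.069 ] [0.5838 0.2141 0.069 ]
```

```bash
python3 plan.py 0.523 0.113 0.129 5 0.7 40
```

```text
t 2.23 tcp [0.5226 0.126  0.2303] yaw 5.5 q [ 0.08  0.24 -0.06  1.27  0.01  1.56] F [-0.6 -0.  -0.1] gap 0.800 tilt 0.38
[[0.7, [0.0396, -0.0053, -0.0005], [0.5, 0.2, -0.3]], [0.7, [0.0397, -0.0051, -0.0003], [0.0, -0.0, 0.0]], [0.7, [0.0219, -0.0028, -0.0002], [0.0, 0.0, 0.0]], [0.7, [0.0, 0.0, 0.0], [0.0, 0.0, 0.0]], [0.7, [0.0, 0.0, 0.0], [0.0, 0.0, 0.0]]]
left [0. 0. 0.]
```

Request:
carry_out:
  deltas:
    - [0.7,[0.036,-0.006,0],[0.5,0.2,-0.3]]
    - [0.7,[0.03,-0.005,0],[0,0,0]]
    - [0.7,[0.015,-0.002,0],[0,0,0]]
    - [0.7,[0.005,0,0],[0,0,0]]
    - [0.7,[0,0,0],[0,0,0]]

```text
time_s: 2.85
tcp_pos: [0.5257, 0.1104, 0.1453]
tcp_rot: [0.09, 1.565, 0.173]
contact_force: [-0.1, -0.7, 0.2]
finger_gap: 0.7
```

```bash
python3 plan.py 0.523 0.113 0.129 5 0 40;python3 - <<'E'
from h import *
for n in("wrist","scene","side"):cv2.imwrite(f"pics/{n}3.png",vision.camera(n)[:,:,::-1])
a=cv2.imread("pics/scene3.png")[150:250,270:390];b=cv2.imread("pics/side3.png")[130:230,240:360]
cv2.imwrite("pics/c3.png",cv2.resize(np.vstack([np.hstack([a,b])]),None,fx=3.3,fy=3.3,interpolation=cv2.INTER_CUBIC))
E
```

```text
t 2.85 tcp [0.5257 0.1104 0.1453] yaw 4.8 q [ 0.06  0.28 -0.22  1.07  0.    1.54] F [-0.1 -0.7  0.2] gap 0.700 tilt 0.32
[[0.0, [0.0163, 0.0028, -0.0026], [-0.2, 0.3, -0.0]], [0.0, [0.0, 0.0, 0.0], [-0.0, 0.0, -0.0]], [0.0, [0.0, 0.0, 0.0], [-0.0, 0.0, 0.0]], [0.0, [0.0, 0.0, 0.0], [-0.0, 0.0, 0.0]], [0.0, [0.0, 0.0, 0.0], [-0.0, 0.0, 0.0]]]
left [0. 0. 0.]
```

View pics/c3.png

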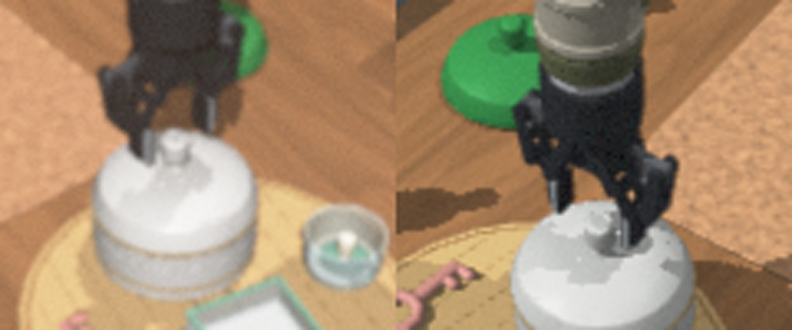

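View pics/wrist3.png

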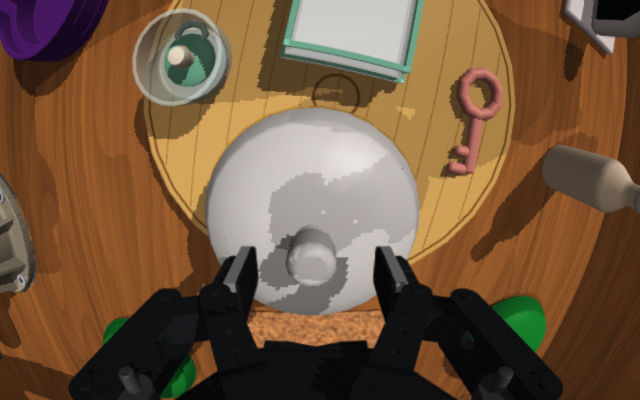

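```bash
python3 - <<'E'
from h import *
print(onz("wrist",313,262,.157),onz("wrist",313,245,.154),onz("wrist",313,285,.15),tcpT()[:3,3])
T=tcpT()
for d in (0,.019): print(proj("wrist",T[:3,3]+[0,0,d]))
E
```

```text
[0.52491724 0.11466944 0.157     ] [0.52428738 0.12238065 0.154     ] [0.52639357 0.096747   0.15      ] [0.52624324 0.11065131 0.14588058]
[314.87853523 258.55842042]
[315.15120466 277.74665685]
```

Request:
carry_out:
  deltas:
    - [0.7,[0.009,0.002,-0.001],[0,0.3,0]]
    - [0.7,[0.006,0.001,0],[0,0,0]]
    - [0.7,[0.002,0,0],[0,0,0]]
    - [0,[0,0,0],[0,0,0]]
    - [0,[0,0,0],[0,0,0]]

```text
time_s: 3.62
tcp_pos: [0.5254, 0.1143, 0.1287]
tcp_rot: [0.138, 1.568, 0.222]
contact_force: [1.6, -0.7, 12.8]
finger_gap: 0.287
```

Request:
carry_out:
  deltas:
    - [0,[0,0,0],[0,0,0]]
    - [0,[0,0,0],[0,0,0]]
    - [0,[0,0,0],[0,0,0]]
    - [0,[-0.005,0,0],[0,0,0]]
    - [0,[-0.008,0,0],[0,0,0]]

```text
time_s: 4.25
tcp_pos: [0.5245, 0.1142, 0.1414]
tcp_rot: [1.064, 1.57, 1.148]
contact_force: [-0.0, -0.8, -1.7]
finger_gap: 0.278
```

```bash
python3 plan.py 0.523 0.113 0.26 5 0 40
```

```text
t 4.25 tcp [0.5245 0.1142 0.1414] yaw 4.8 q [ 0.06  0.28 -0.22  1.07  0.    1.55] F [-0.  -0.8 -1.7] gap 0.278 tilt 0.04
[[0.0, [-0.04, -0.0003, -0.0005], [-0.2, 0.0, -0.0]], [0.0, [-0.04, -0.0003, -0.0005], [-0.0, 0.0, 0.0]], [0.0, [-0.0386, -0.0003, -0.0005], [0.0, 0.0, -0.0]], [0.0, [0.0, 0.0, 0.0], [0.0, 0.0, 0.0]], [0.0, [0.0, 0.0, 0.0], [0.0, 0.0, 0.0]]]
left [0. 0. 0.]
```

Request:
carry_out:
  deltas:
    - [0,[-0.025,0,0],[0,0,0]]
    - [0,[-0.04,0,0],[0,0,0]]
    - [0,[-0.025,-0.02,0],[0,0,0]]
    - [0,[-0.01,-0.04,0],[0,0,0]]
    - [0,[0,-0.055,0],[0,0,0]]

```text
time_s: 4.88
tcp_pos: [0.5343, 0.0001, 0.2472]
tcp_rot: [0.112, 1.569, 0.204]
contact_force: [0.6, -0.6, -1.9]
finger_gap: 0.279
```

```bash
python3 plan.py 0.559 -0.324 0.20 5 0 55;python3 - <<'E'
from h import *
for n in("scene",):cv2.imwrite(f"pics/{n}4.png",vision.camera(n)[:,:,::-1])
crop(cv2.imread("pics/scene4.png"),205,100,405,250,4,"s4c")
E
```

```text
t 4.88 tcp [5.343e-01 1.000e-04 2.472e-01] yaw 5.3 q [-0.15  0.23 -0.03  1.31  0.    1.33] F [ 0.6 -0.6 -1.9] gap 0.279 tilt 0.11
[[0.0, [0.0079, -0.0544, -0.0009], [0.3, 0.1, -0.0]], [0.0, [0.0079, -0.0544, -0.0006], [0.0, 0.0, 0.0]], [0.0, [0.0079, -0.0544, -0.0006], [0.0, 0.0, 0.0]], [0.0, [0.0079, -0.0544, -0.0006], [0.0, 0.0, 0.0]], [0.0, [0.0079, -0.0544, -0.0006], [0.0, 0.0, 0.0]]]
left [  4.  -52.8  -7.7]
```

View pics/s4c.png

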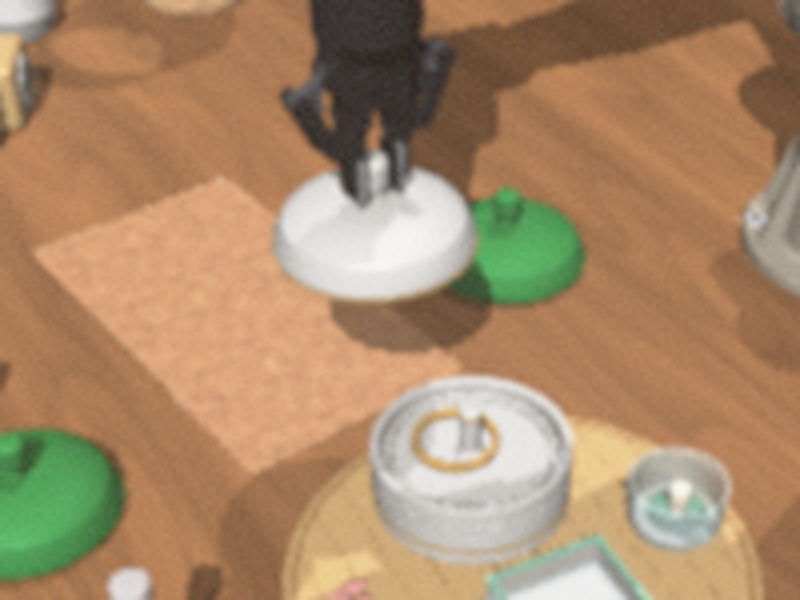

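Request:
carry_out:
  deltas:
    - [0,[0.004,-0.052,0],[0,0,0]]
    - [0,[0.008,-0.055,0],[0,0,0]]
    - [0,[0.009,-0.055,0],[0,0,0]]
    - [0,[0.009,-0.055,0],[0,0,0]]
    - [0,[0.009,-0.04,0],[0,0,0]]

```text
time_s: 5.55
tcp_pos: [0.5583, -0.2697, 0.2113]
tcp_rot: [-0.797, 1.562, -0.709]
contact_force: [0.5, 0.0, -2.6]
finger_gap: 0.283
```

```bash
python3 plan.py 0.559 -0.324 0.11 5 0 40
```

```text
t 5.55 tcp [ 0.5583 -0.2697  0.2113] yaw 5.0 q [-0.58  0.4   0.12  1.29 -0.    0.9 ] F [ 0.5  0.  -2.6] gap 0.283 tilt 0.49
[[0.0, [0.0354, -0.0186, -0.0016], [-0.0, 0.3, 0.3]], [0.0, [0.0353, -0.0189, -0.0014], [0.0, 0.0, 0.0]], [0.0, [0.0308, -0.0165, -0.0012], [0.0, 0.0, 0.0]], [0.0, [0.0, 0.0, 0.0], [0.0, 0.0, 0.0]], [0.0, [0.0, 0.0, 0.0], [0.0, 0.0, 0.0]]]
left [0. 0. 0.]
```

Request:
carry_out:
  deltas:
    - [0,[0.03,-0.025,-0.001],[0,0.3,0.3]]
    - [0,[0.035,-0.015,-0.001],[0,0,0]]
    - [0,[0.025,-0.005,0],[0,0,0]]
    - [0,[0.01,0,0],[0,0,0]]
    - [0,[0,0,0],[0,0,0]]

```text
time_s: 6.18
tcp_pos: [0.5601, -0.3203, 0.1088]
tcp_rot: [-1.058, 1.57, -0.978]
contact_force: [-0.2, 0.5, -2.8]
finger_gap: 0.282
```

```bash
python3 plan.py 0.559 -0.324 0.056 5 0 20;python3 - <<'E'
from h import *
for n in("wrist","scene","side"):cv2.imwrite(f"pics/{n}5.png",vision.camera(n)[:,:,::-1])
a=cv2.imread("pics/scene5.png")[100:240,190:330];b=cv2.imread("pics/side5.png")[90:230,290:430]
cv2.imwrite("pics/c5.png",cv2.resize(np.hstack([a,b]),None,fx=2.8,fy=2.8,interpolation=cv2.INTER_CUBIC))
E
```

```text
t 6.17 tcp [ 0.5601 -0.3203  0.1088] yaw 4.6 q [-0.64  0.5   0.03  1.1  -0.    0.85] F [-0.2  0.5 -2.8] gap 0.282 tilt 0.03
[[0.0, [0.0199, -0.0014, -0.0005], [-0.4, 0.0, 0.0]], [0.0, [0.0199, -0.0014, -0.0005], [-0.0, 0.0, -0.0]], [0.0, [0.0129, -0.0009, -0.0003], [0.0, 0.0, 0.0]], [0.0, [0.0, 0.0, 0.0], [0.0, 0.0, -0.0]], [0.0, [0.0, 0.0, 0.0], [0.0, 0.0, -0.0]]]
left [0. 0. 0.]
```

View pics/c5.png

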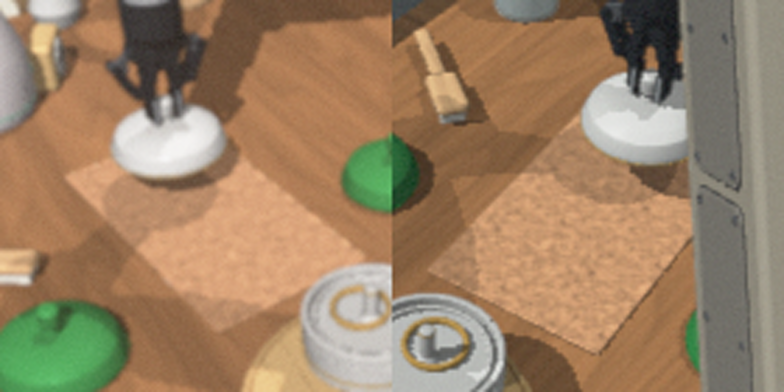

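Request:
carry_out:
  deltas:
    - [0,[0.018,0,0],[0,0,0]]
    - [0,[0.016,0,0],[0,0,0]]
    - [0,[0.011,0,0],[0,0,0]]
    - [0,[0.005,0,0],[0,0,0]]
    - [0,[0.003,0,0],[0,0,0]]

```text
time_s: 6.95
tcp_pos: [0.5645, -0.3217, 0.0607]
tcp_rot: [-0.74, 1.558, -0.658]
contact_force: [-0.9, -1.1, -2.8]
finger_gap: 0.279
```

Request:
carry_out:
  deltas:
    - [0,[0.002,0,0],[0,0,0]]
    - [0,[0.002,0,0],[0,0,0]]
    - [0,[0.002,0,0],[0,0,0]]
    - [0,[0,0,0],[0,0,0]]
    - [0,[0,0,0],[0,0,0]]

```text
time_s: 7.58
tcp_pos: [0.565, -0.3222, 0.0551]
tcp_rot: [-0.737, 1.557, -0.654]
contact_force: [-0.2, -0.7, -2.1]
finger_gap: 0.28
```

Request:
carry_out:
  deltas:
    - [0,[0.002,0,0],[0,0,0]]
    - [0,[0.002,0,0],[0,0,0]]
    - [0,[0.001,0,0],[0,0,0]]
    - [0,[0,0,0],[0,0,0]]
    - [0,[0,0,0],[0,0,0]]

```text
time_s: 8.2
tcp_pos: [0.5654, -0.3226, 0.0532]
tcp_rot: [-0.78, 1.555, -0.697]
contact_force: [-0.7, 0.1, 1.1]
finger_gap: 0.281
```

Contact is made: the weight has gone from -2.8 to +1.1 N. Release next.

Request:
carry_out:
  deltas:
    - [0.35,[0.001,0,0],[0,0,0]]
    - [0.5,[0,0,0],[0,0,0]]
    - [0.7,[0,0,0],[0,0,0]]
    - [0.7,[0,0,0],[0,0,0]]
    - [0.7,[0,0,0],[0,0,0]]

```text
time_s: 8.82
tcp_pos: [0.5665, -0.3232, 0.0519]
tcp_rot: [-0.742, 1.553, -0.659]
contact_force: [0.5, -0.3, -0.2]
finger_gap: 0.699
```

Request:
carry_out:
  deltas:
    - [0.7,[-0.02,0,0],[0,0,0]]
    - [0.7,[-0.04,0,0],[0,0,0]]
    - [0.7,[-0.055,0.01,0],[0,0,0]]
    - [0.7,[-0.04,0.04,0],[0,0,0]]
    - [0.7,[-0.01,0.05,0],[0,0,0]]

```text
time_s: 9.45
tcp_pos: [0.5554, -0.2225, 0.2184]
tcp_rot: [-0.701, 1.555, -0.624]
contact_force: [-0.2, 0.6, -0.8]
finger_gap: 0.7
```

```bash
python3 plan.py 0.523 0.06 0.24 5 .5 58;python3 - <<'E'
from h import *
for n in("scene","side"):cv2.imwrite(f"pics/{n}6.png",vision.camera(n)[:,:,::-1])
a=cv2.imread("pics/scene6.png")[110:270,200:400];b=cv2.imread("pics/side6.png")[90:250,250:450]
cv2.imwrite("pics/c6.png",cv2.resize(np.vstack([a,b]),None,fx=1.85,fy=1.85,interpolation=cv2.INTER_CUBIC))
crop(cv2.imread("pics/scene6.png"),280,170,370,250,8,"c6b")
crop(cv2.imread("pics/side6.png"),260,170,350,250,8,"c6d")
E
```

```text
t 9.45 tcp [ 0.5554 -0.2225  0.2184] yaw 4.4 q [-0.51  0.35  0.07  1.27 -0.    0.98] F [-0.2  0.6 -0.8] gap 0.700 tilt 0.88
[[0.5, [-0.005, 0.0577, -0.0021], [-0.6, 0.7, 0.6]], [0.5, [-0.0044, 0.0578, -0.0016], [0.0, 0.0, -0.0]], [0.5, [-0.0044, 0.0578, -0.0016], [0.0, 0.0, 0.0]], [0.5, [-0.0044, 0.0578, -0.0016], [0.0, 0.0, 0.0]], [0.5, [-0.004, 0.053, -0.0014], [0.0, 0.0, 0.0]]]
left [0. 0. 0.]
```

View pics/c6.png

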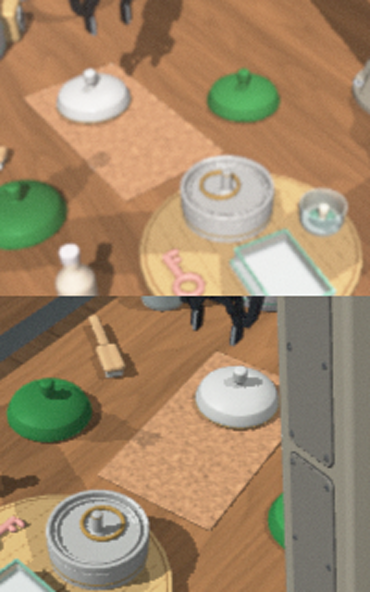

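View pics/c6b.png

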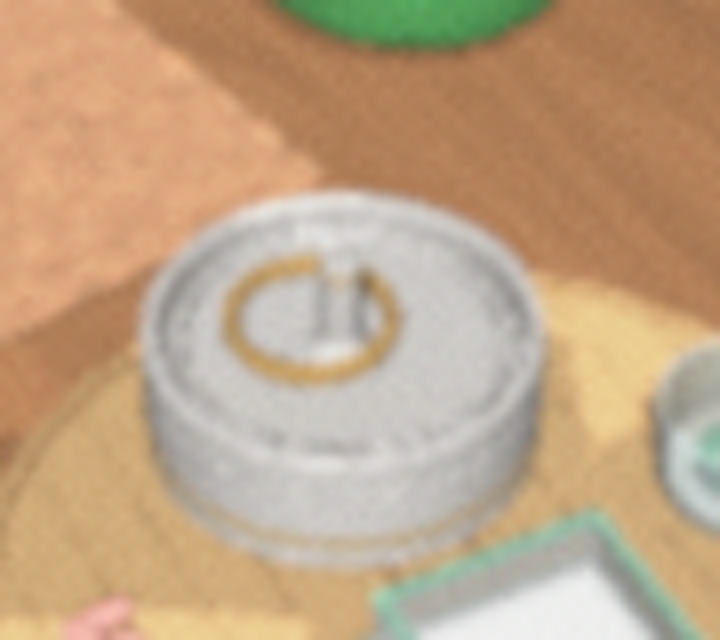

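View pics/c6d.png

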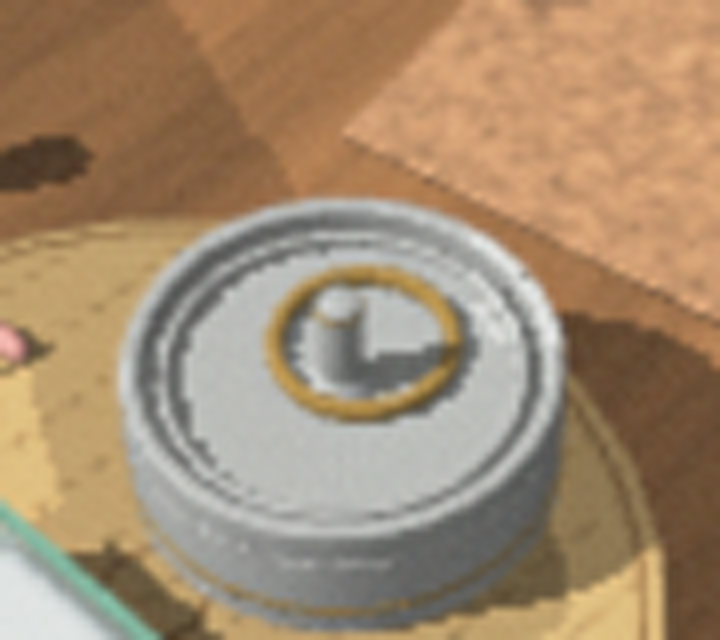

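Request:
carry_out:
  deltas:
    - [0.5,[-0.005,0.055,-0.002],[-0.6,0.7,0.6]]
    - [0.5,[-0.005,0.06,-0.002],[0,0,0]]
    - [0.5,[-0.005,0.06,-0.002],[0,0,0]]
    - [0.5,[-0.005,0.06,-0.002],[0,0,0]]
    - [0.5,[-0.003,0.045,0],[0,0,0]]

```text
time_s: 10.18
tcp_pos: [0.5215, 0.063, 0.2401]
tcp_rot: [2.204, 1.568, 2.292]
contact_force: [0.3, -0.4, 0.0]
finger_gap: 0.5
```

```bash
python3 - <<'E'
from h import *
print(tri([("scene",322.9,204),("side",302.5,207.1)]),onz("scene",322.9,204,.113),onz("side",302.5,207.1,.113))
E
python3 plan.py 0.524 0.09 0.18 5 .5 58
```

```text
(array([0.52309223, 0.10753912, 0.10786362]), [np.float64(0.003204489169271544), np.float64(0.0032044891692716323)]) [0.52691001 0.11669632 0.113     ] [0.52183263 0.10712108 0.113     ]
t 10.18 tcp [0.5215 0.063  0.2401] yaw 5.0 q [-0.03  0.22 -0.06  1.29  0.    1.45] F [ 0.3 -0.4  0. ] gap 0.500 tilt 0.13
[[0.5, [0.0529, 0.0234, 0.0043], [0.0, -0.1, -0.1]], [0.5, [0.0073, 0.0032, 0.0006], [-0.0, 0.0, 0.0]], [0.5, [0.0, 0.0, 0.0], [-0.0, 0.0, -0.0]], [0.5, [0.0, 0.0, 0.0], [-0.0, 0.0, -0.0]], [0.5, [0.0, 0.0, 0.0], [-0.0, 0.0, -0.0]]]
left [0. 0. 0.]
```

Request:
carry_out:
  deltas:
    - [0.5,[0.025,0.015,0.001],[0,0,0]]
    - [0.5,[0.035,0.018,0.002],[0,0,0]]
    - [0.5,[0.02,0.012,0],[0,0,0]]
    - [0.5,[0.005,0,0],[0,0,0]]
    - [0.5,[0,0,0],[0,0,0]]

```text
time_s: 10.8
tcp_pos: [0.5213, 0.1116, 0.1533]
tcp_rot: [0.611, 1.569, 0.704]
contact_force: [-0.4, -0.2, 0.2]
finger_gap: 0.5
```

```bash
python3 - <<'E'
from h import *
cv2.imwrite("pics/w7.png",vision.camera("wrist")[:,:,::-1])
cv2.imwrite("pics/w7c.png",cv2.resize(cv2.imread("pics/w7.png")[160:320,200:440],None,fx=3.3,fy=3.3))
E
python3 plan.py 0.524 0.114 0.086 5 .5 58
```

```text
t 10.85 tcp [0.5214 0.1115 0.1536] yaw 5.3 q [ 0.06  0.27 -0.21  1.09  0.    1.54] F [ 0.   0.5 -0.4] gap 0.500 tilt 0.10
[[0.5, [0.0579, 0.0019, 0.0023], [0.3, 0.1, -0.0]], [0.5, [0.0097, 0.0003, 0.0004], [-0.0, -0.0, 0.0]], [0.5, [0.0, 0.0, 0.0], [-0.0, 0.0, 0.0]], [0.5, [0.0, 0.0, 0.0], [-0.0, -0.0, 0.0]], [0.5, [0.0, 0.0, 0.0], [-0.0, 0.0, 0.0]]]
left [0. 0. 0.]
```

View pics/w7c.png

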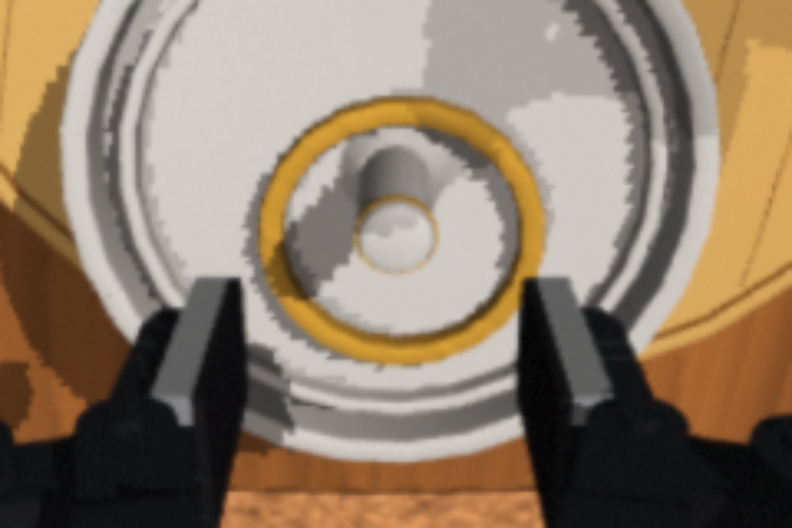

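```bash
python3 - <<'E'
from h import *
print(onz("wrist",320.3,231.2,.113), onz("wrist",318,215,.072))
E
```

```text
[0.52515959 0.10989898 0.113     ] [0.52451238 0.10576883 0.072     ]
```

Request:
carry_out:
  deltas:
    - [0.5,[0.025,0,0.002],[0.3,0,0]]
    - [0.5,[0.025,-0.001,0.001],[0,0,0]]
    - [0.5,[0.012,0,0.001],[0,0,0]]
    - [0.5,[0.004,0,0],[0,0,0]]
    - [0.5,[0,0,0],[0,0,0]]

```text
time_s: 11.48
tcp_pos: [0.531, 0.1083, 0.0915]
tcp_rot: [0.003, 1.559, 0.086]
contact_force: [0.5, -0.0, -0.2]
finger_gap: 0.499
```

```bash
python3 - <<'E'
from h import *
cv2.imwrite("pics/w8.png",vision.camera("wrist")[:,:,::-1])
cv2.imwrite("pics/w8c.png",cv2.resize(cv2.imread("pics/w8.png")[160:320,200:440],None,fx=3.3,fy=3.3))
E
python3 plan.py 0.525 0.111 0.085 5 .5 58
```

```text
t 11.53 tcp [0.5312 0.1083 0.0918] yaw 4.8 q [ 0.05  0.32 -0.29  0.94  0.    1.54] F [-0.2  0.2  0.5] gap 0.499 tilt 0.69
[[0.5, [0.0067, 0.0032, -0.006], [-0.2, 0.7, 0.0]], [0.5, [0.0, 0.0, 0.0], [-0.0, 0.0, -0.0]], [0.5, [0.0, 0.0, 0.0], [-0.0, -0.0, -0.0]], [0.5, [0.0, 0.0, 0.0], [-0.0, -0.0, -0.0]], [0.5, [0.0, 0.0, 0.0], [-0.0, -0.0, -0.0]]]
left [0. 0. 0.]
```

View pics/w8c.png

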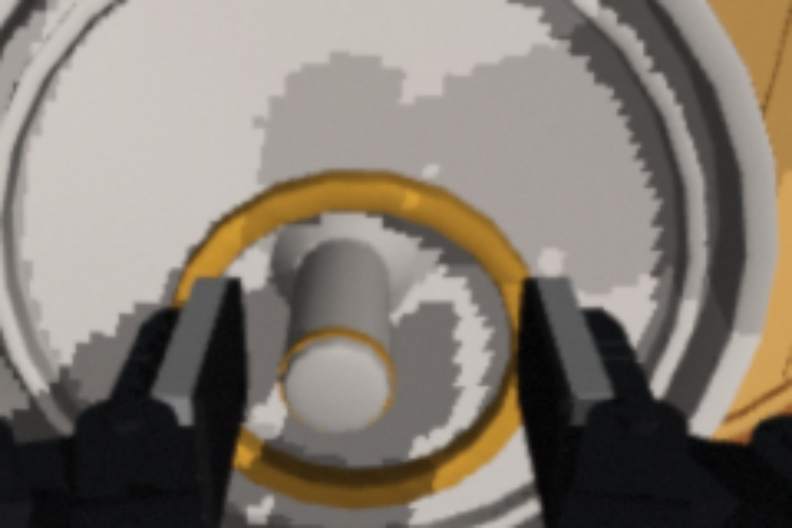

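```bash
python3 - <<'E'
from h import *
print(onz("wrist",302,278,.114))
E
```

```text
[0.52494315 0.10971173 0.114     ]
```

Request:
carry_out:
  deltas:
    - [0.5,[0.001,0.002,-0.004],[-0.2,0.7,0]]
    - [0.5,[0.002,0.001,-0.002],[0,0,0]]
    - [0.5,[0.002,0,0],[0,0,0]]
    - [0.5,[0.001,0,0],[0,0,0]]
    - [0.5,[0,0,0],[0,0,0]]

```text
time_s: 12.15
tcp_pos: [0.5254, 0.1113, 0.087]
tcp_rot: [-0.073, 1.569, 0.015]
contact_force: [-0.1, 0.7, -0.3]
finger_gap: 0.5
```

```bash
python3 plan.py 0.525 0.111 0.085 5 .5 58
```

```text
t 12.15 tcp [0.5254 0.1113 0.087 ] yaw 5.0 q [ 0.06  0.33 -0.3   0.94 -0.    1.54] F [-0.1  0.7 -0.3] gap 0.500 tilt 0.09
[[0.5, [0.002, -0.0003, -0.0005], [0.0, 0.1, 0.0]], [0.5, [0.0, 0.0, 0.0], [0.0, 0.0, -0.0]], [0.5, [0.0, 0.0, 0.0], [0.0, 0.0, 0.0]], [0.5, [0.0, 0.0, 0.0], [0.0, 0.0, 0.0]], [0.5, [0.0, 0.0, 0.0], [0.0, 0.0, 0.0]]]
left [0. 0. 0.]
```

Request:
carry_out:
  deltas:
    - [0,[0.001,-0.001,0],[0,0,0]]
    - [0,[0,0,0],[0,0,0]]
    - [0,[0,0,0],[0,0,0]]
    - [0,[0,0,0],[0,0,0]]
    - [0,[0,0,0],[0,0,0]]

```text
time_s: 12.78
tcp_pos: [0.5256, 0.1102, 0.086]
tcp_rot: [-0.085, 1.569, 0.002]
contact_force: [0.3, 0.4, 1.0]
finger_gap: 0.161
```

Request:
carry_out:
  deltas:
    - [0,[-0.005,0,0],[0,0,0]]
    - [0,[-0.01,0,0],[0,0,0]]
    - [0,[-0.02,0,0],[0,0,0]]
    - [0,[-0.025,0,0],[0,0,0]]
    - [0,[-0.02,0,0],[0,0,0]]

```text
time_s: 13.4
tcp_pos: [0.523, 0.1101, 0.1672]
tcp_rot: [3.124, 1.566, -3.071]
contact_force: [0.5, 0.3, -1.7]
finger_gap: 0.163
```

```bash
python3 plan.py 0.545 -0.144 0.12 5 0 40; python3 - <<'E'
from h import *
for n in("scene","side"):cv2.imwrite(f"pics/{n}9.png",vision.camera(n)[:,:,::-1])
a=cv2.imread("pics/scene9.png")[140:240,260:380];b=cv2.imread("pics/side9.png")[130:230,240:360]
cv2.imwrite("pics/c9.png",cv2.resize(np.hstack([a,b]),None,fx=3.3,fy=3.3,interpolation=cv2.INTER_CUBIC))
E
```

```text
t 13.40 tcp [0.523  0.1101 0.1672] yaw 5.0 q [ 0.06  0.27 -0.18  1.13 -0.    1.54] F [ 0.5  0.3 -1.7] gap 0.163 tilt 0.28
[[0.0, [0.0073, -0.0393, -0.0], [0.0, -0.3, -0.0]], [0.0, [0.0073, -0.0393, -0.0], [-0.0, -0.0, 0.0]], [0.0, [0.0073, -0.0393, -0.0], [0.0, 0.0, 0.0]], [0.0, [0.0073, -0.0393, -0.0], [0.0, 0.0, 0.0]], [0.0, [0.0073, -0.0393, -0.0], [0.0, 0.0, 0.0]]]
left [  5.  -58.1 -10.8]
```

View pics/c9.png

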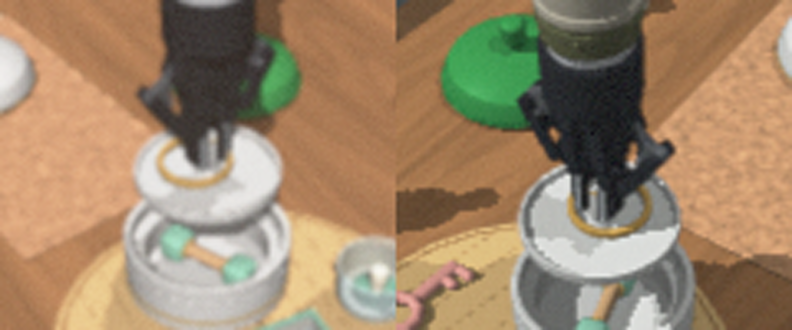

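Request:
carry_out:
  deltas:
    - [0,[0,-0.02,0],[0,-0.3,0]]
    - [0,[0,-0.035,0],[0,0,0]]
    - [0,[0,-0.045,0],[0,0,0]]
    - [0,[0.003,-0.045,0],[0,0,0]]
    - [0,[0.005,-0.04,0],[0,0,0]]

```text
time_s: 14.12
tcp_pos: [0.5403, -0.0757, 0.1578]
tcp_rot: [0.349, 1.567, 0.444]
contact_force: [-0.1, 0.0, -2.6]
finger_gap: 0.165
```

Request:
carry_out:
  deltas:
    - [0,[0.015,-0.03,0],[0,0,0]]
    - [0,[0.02,-0.02,0],[0,0,0]]
    - [0,[0.025,-0.008,0],[0,0,0]]
    - [0,[0.02,0,0],[0,0,0]]
    - [0,[0.01,0,0],[0,0,0]]

```text
time_s: 14.75
tcp_pos: [0.5445, -0.139, 0.0616]
tcp_rot: [1.312, 1.569, 1.4]
contact_force: [-0.7, -0.4, -2.5]
finger_gap: 0.167
```

```bash
python3 plan.py 0.546 -0.144 0.035 5 0 20; python3 - <<'E'
from h import *
for n in("scene","side"):cv2.imwrite(f"pics/{n}10.png",vision.camera(n)[:,:,::-1])
a=cv2.imread("pics/scene10.png")[120:240,200:340];b=cv2.imread("pics/side10.png")[100:220,290:430]
cv2.imwrite("pics/c10.png",cv2.resize(np.hstack([a,b]),None,fx=2.8,fy=2.8,interpolation=cv2.INTER_CUBIC))
E
```

```text
t 14.75 tcp [ 0.5445 -0.139   0.0616] yaw 5.1 q [-0.39  0.4  -0.27  0.91  0.    1.09] F [-0.7 -0.4 -2.5] gap 0.167 tilt 0.12
[[0.0, [0.0196, -0.0038, 0.0008], [0.1, 0.0, -0.1]], [0.0, [0.007, -0.0014, 0.0003], [0.0, 0.0, 0.0]], [0.0, [0.0, 0.0, 0.0], [0.0, 0.0, 0.0]], [0.0, [0.0, 0.0, 0.0], [0.0, 0.0, 0.0]], [0.0, [0.0, 0.0, 0.0], [0.0, 0.0, 0.0]]]
left [0. 0. 0.]
```

View pics/c10.png

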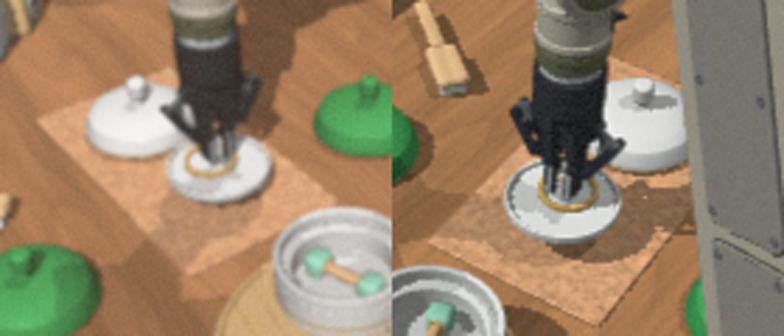

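Request:
carry_out:
  deltas:
    - [0,[0.012,-0.003,0],[0,0,0]]
    - [0,[0.01,-0.002,0],[0,0,0]]
    - [0,[0.007,0,0],[0,0,0]]
    - [0,[0.003,0,0],[0,0,0]]
    - [0,[0.002,0,0],[0,0,0]]

```text
time_s: 15.48
tcp_pos: [0.5466, -0.144, 0.0276]
tcp_rot: [0.137, 1.567, 0.227]
contact_force: [0.1, 0.0, -2.4]
finger_gap: 0.171
```

Request:
carry_out:
  deltas:
    - [0,[0.002,0,0],[0,0,0]]
    - [0,[0.002,0,0],[0,0,0]]
    - [0,[0.001,0,0],[0,0,0]]
    - [0,[0,0,0],[0,0,0]]
    - [0,[0,0,0],[0,0,0]]

```text
time_s: 16.1
tcp_pos: [0.5471, -0.144, 0.0228]
tcp_rot: [0.001, 1.566, 0.091]
contact_force: [0.5, -0.4, -3.4]
finger_gap: 0.167
```

Request:
carry_out:
  deltas:
    - [0,[0.002,0,0],[0,0,0]]
    - [0,[0.001,0,0],[0,0,0]]
    - [0,[0.001,0,0],[0,0,0]]
    - [0,[0,0,0],[0,0,0]]
    - [0,[0,0,0],[0,0,0]]

```text
time_s: 16.73
tcp_pos: [0.5475, -0.1441, 0.0222]
tcp_rot: [-0.214, 1.564, -0.124]
contact_force: [0.9, 0.1, -2.2]
finger_gap: 0.163
```

Request:
carry_out:
  deltas:
    - [0,[0.002,0,0],[0,0,0]]
    - [0,[0.002,0,0],[0,0,0]]
    - [0,[0.002,0,0],[0,0,0]]
    - [0,[0,0,0],[0,0,0]]
    - [0,[0,0,0],[0,0,0]]

```text
time_s: 17.35
tcp_pos: [0.5478, -0.1442, 0.0223]
tcp_rot: [-0.374, 1.562, -0.283]
contact_force: [-0.3, -0.2, -0.4]
finger_gap: 0.165
```

Request:
carry_out:
  deltas:
    - [0.25,[0.002,0,0],[0,0,0]]
    - [0.35,[0,0,0],[0,0,0]]
    - [0.45,[0,0,0],[0,0,0]]
    - [0.45,[0,0,0],[0,0,0]]
    - [0.45,[0,0,0],[0,0,0]]

```text
time_s: 17.98
tcp_pos: [0.5489, -0.1447, 0.0198]
tcp_rot: [-0.368, 1.56, -0.277]
contact_force: [-0.3, -0.1, -0.0]
finger_gap: 0.45
```

Request:
carry_out:
  deltas:
    - [0.45,[-0.015,0,0],[0,0,0]]
    - [0.45,[-0.035,0,0],[0,0,0]]
    - [0.45,[-0.055,0.005,0],[0,0,0]]
    - [0.45,[-0.05,0.03,0],[0,0,0]]
    - [0.45,[-0.025,0.05,0],[0,0,0]]

```text
time_s: 18.6
tcp_pos: [0.5389, -0.0601, 0.2069]
tcp_rot: [-0.29, 1.561, -0.206]
contact_force: [1.1, -0.6, -0.4]
finger_gap: 0.448
```

```bash
python3 plan.py 0.521 0.05 0.22 5 0 50; python3 - <<'E'
from h import *
for n in("scene","side"):cv2.imwrite(f"pics/{n}11.png",vision.camera(n)[:,:,::-1])
a=cv2.imread("pics/scene11.png")[120:300,200:400];b=cv2.imread("pics/side11.png")[100:300,210:430]
crop(cv2.imread("pics/scene11.png"),200,120,400,300,3.3,"c11a")
crop(cv2.imread("pics/side11.png"),210,120,430,300,3.3,"c11b")
E
```

```text
t 18.60 tcp [ 0.5389 -0.0601  0.2069] yaw 4.9 q [-0.26  0.25 -0.1   1.21  0.    1.23] F [ 1.1 -0.6 -0.4] gap 0.448 tilt 0.55
[[0.0, [-0.006, 0.0495, -0.0037], [-0.1, 0.5, 0.2]], [0.0, [-0.0058, 0.0495, -0.0036], [0.0, 0.0, -0.0]], [0.0, [-0.0014, 0.0122, -0.0009], [0.0, 0.0, -0.0]], [0.0, [0.0, 0.0, 0.0], [0.0, 0.0, 0.0]], [0.0, [0.0, 0.0, 0.0], [0.0, 0.0, 0.0]]]
left [0. 0. 0.]
```

View pics/c11a.png

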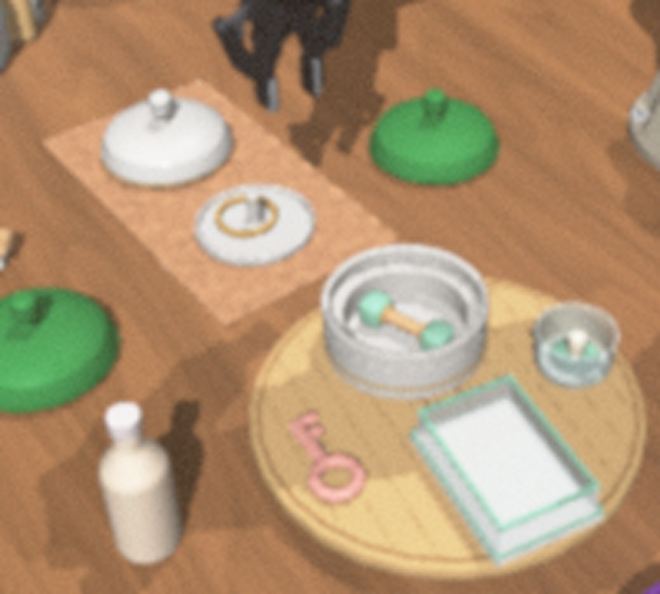

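View pics/c11b.png

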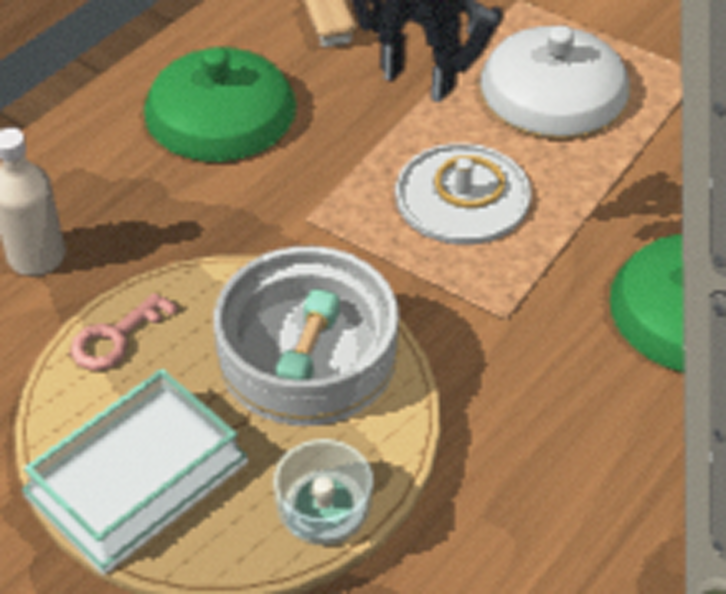

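```bash
python3 - <<'E'
from h import *
S=lambda x,y:("scene",200+x/3.3,120+y/3.3)
D=lambda x,y:("side",210+x/3.3,120+y/3.3)
for a,b in (((375,308),(322,304)),((437,334),(293,365)),((405,320),(309,334))):
    print(onz(*S(*a),.054),onz(*D(*b),.054))
print("case scene",[onz(*S(*c),.069)[:2].round(4) for c in [(513,378),(600,484),(505,528),(419,412)]])
print("case side",[onz(*D(*c),.069)[:2].round(4) for c in [(163,373),(237,437),(101,535),(29,468)]])
E
```

```text
[0.53766025 0.08151395 0.054     ] [0.53324429 0.07437314 0.054     ]
[0.50910754 0.14180006 0.054     ] [0.50931782 0.13979144 0.054     ]
[0.52324949 0.11039169 0.054     ] [0.5204502  0.10644538 0.054     ]
case scene [array([0.4943, 0.2348]), array([0.5069, 0.3639]), array([0.5947, 0.3566]), array([0.5835, 0.2229])]
case side [array([0.5773, 0.2207]), array([0.4886, 0.2297]), array([0.5071, 0.3587]), array([0.5928, 0.3518])]
```

```bash
python3 plan.py 0.524 0.105 0.14 22 0.45 50
```

```text
t 18.70 tcp [ 0.5387 -0.0565  0.208 ] yaw 5.3 q [-0.25  0.25 -0.1   1.21  0.    1.23] F [ 0.9  0.3 -0.3] gap 0.451 tilt 0.64
[[0.45, [0.0192, 0.0462, -0.0002], [-10.0, 0.4, 0.1]], [0.45, [0.0193, 0.0454, 0.0079], [-6.8, 0.2, 0.1]], [0.45, [0.0193, 0.0442, 0.0133], [-0.0, -0.0, 0.0]], [0.45, [0.01, 0.0228, 0.0069], [-0.0, 0.0, 0.0]], [0.45, [0.0, 0.0, 0.0], [-0.0, 0.0, -0.0]]]
left [0. 0. 0.]
```

Request:
carry_out:
  deltas:
    - [0.45,[0.01,0.045,0],[-10,0.4,0.1]]
    - [0.45,[0.02,0.046,0.008],[-6.8,0.2,0.1]]
    - [0.45,[0.02,0.038,0.012],[0,0,0]]
    - [0.45,[0.01,0.015,0.005],[0,0,0]]
    - [0.45,[0,0,0],[0,0,0]]

```text
time_s: 19.32
tcp_pos: [0.5272, 0.0921, 0.1501]
tcp_rot: [-0.777, 1.563, -0.383]
contact_force: [0.5, -0.5, 0.8]
finger_gap: 0.453
```

```bash
python3 plan.py 0.524 0.110 0.10 22 0.45 50; python3 - <<'E'
from h import *
print(tcpT()[:3,3])
cv2.imwrite("pics/w12.png",vision.camera("wrist")[:,:,::-1])
cv2.imwrite("pics/w12c.png",cv2.resize(cv2.imread("pics/w12.png")[130:330,200:440],None,fx=3,fy=3))
E
```

```text
t 19.32 tcp [0.5272 0.0921 0.1501] yaw 22.6 q [ 0.02  0.27 -0.22  1.08 -0.    1.2 ] F [ 0.5 -0.5  0.8] gap 0.453 tilt 0.43
[[0.45, [0.0469, 0.0169, 0.0034], [0.6, 0.3, 0.3]], [0.45, [0.0031, 0.0011, 0.0002], [-0.0, -0.0, -0.0]], [0.45, [0.0, 0.0, 0.0], [-0.0, 0.0, 0.0]], [0.45, [0.0, 0.0, 0.0], [-0.0, 0.0, 0.0]], [0.45, [0.0, 0.0, 0.0], [-0.0, 0.0, 0.0]]]
left [0. 0. 0.]
[0.52721036 0.09209141 0.1501441 ]
```

View pics/w12c.png

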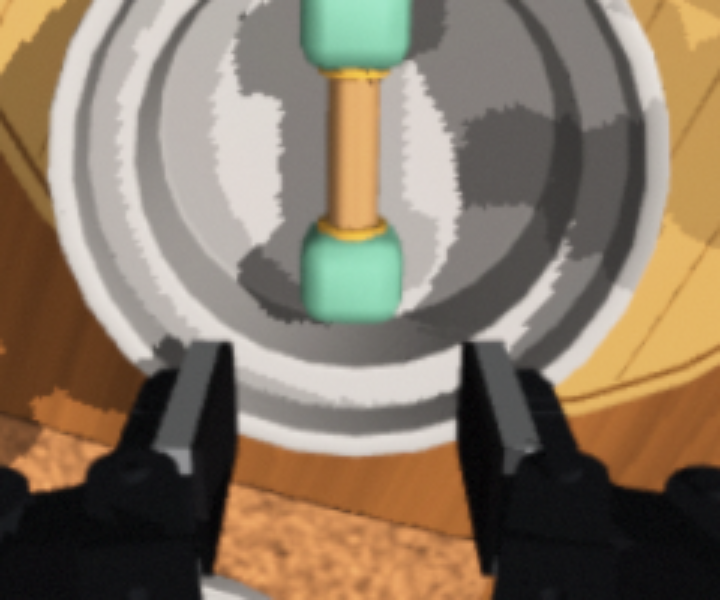

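```bash
python3 - <<'E'
from h import *
a=onz("wrist",200+354/3,130+74/3,.057);b=onz("wrist",200+352/3,130+231/3,.057)
print(a,b,(a+b)/2,np.degrees(np.arctan2(*(a-b)[1::-1])),np.linalg.norm(a-b))
E
```

```text
[0.51569068 0.12817545 0.057     ] [0.53167834 0.08864663 0.057     ] [0.52368451 0.10841104 0.057     ] 112.02115294962742 0.04263956887517777
```

Request:
carry_out:
  deltas:
    - [0.45,[0.025,0.013,0.003],[0.6,0.3,0.3]]
    - [0.45,[0.03,0.004,0.001],[0,0,0]]
    - [0.45,[0.02,0,0],[0,0,0]]
    - [0.45,[0.008,0,0],[0,0,0]]
    - [0.45,[0,0,0],[0,0,0]]

```text
time_s: 20.0
tcp_pos: [0.5313, 0.1019, 0.0705]
tcp_rot: [-0.563, 1.561, -0.19]
contact_force: [-0.1, -0.2, 0.2]
finger_gap: 0.449
```

```bash
python3 plan.py 0.524 0.1085 0.042 22 0.45 20
```

```text
t 20.00 tcp [0.5313 0.1019 0.0705] yaw 21.4 q [ 0.04  0.34 -0.32  0.89 -0.    1.24] F [-0.1 -0.2  0.2] gap 0.449 tilt 0.58
[[0.45, [0.0189, 0.0059, -0.0031], [-0.6, 0.5, 0.3]], [0.45, [0.0095, 0.003, -0.0014], [-0.0, -0.0, -0.0]], [0.45, [0.0, 0.0, 0.0], [0.0, -0.0, 0.0]], [0.45, [0.0, 0.0, 0.0], [0.0, 0.0, 0.0]], [0.45, [0.0, 0.0, 0.0], [0.0, 0.0, 0.0]]]
left [0. 0. 0.]
```

Request:
carry_out:
  deltas:
    - [0.45,[0.006,0.006,-0.004],[0,0.5,0.3]]
    - [0.45,[0.008,0.004,-0.002],[0,0,0]]
    - [0.45,[0.006,0,0],[0,0,0]]
    - [0.45,[0.003,0,0],[0,0,0]]
    - [0.45,[0,0,0],[0,0,0]]

```text
time_s: 20.62
tcp_pos: [0.5231, 0.1092, 0.0481]
tcp_rot: [-0.369, 1.568, 0.003]
contact_force: [-0.7, -0.3, -1.1]
finger_gap: 0.448
```

```bash
python3 plan.py 0.524 0.1085 0.042 22 0.45 20
```

```text
t 20.62 tcp [0.5231 0.1092 0.0481] yaw 21.3 q [ 0.06  0.36 -0.36  0.84 -0.    1.25] F [-0.7 -0.3 -1.1] gap 0.448 tilt 0.17
[[0.45, [0.0061, -0.0009, 0.0005], [-0.7, 0.2, 0.1]], [0.45, [0.0, 0.0, 0.0], [0.0, -0.0, -0.0]], [0.45, [0.0, 0.0, 0.0], [-0.0, 0.0, -0.0]], [0.45, [0.0, 0.0, 0.0], [-0.0, 0.0, -0.0]], [0.45, [0.0, 0.0, 0.0], [-0.0, 0.0, -0.0]]]
left [0. 0. 0.]
```

Request:
carry_out:
  deltas:
    - [0.45,[0.003,0,0.001],[-0.7,0,0]]
    - [0.45,[0.003,0,0],[0,0,0]]
    - [0.45,[0.001,0,0],[0,0,0]]
    - [0,[0,0,0],[0,0,0]]
    - [0,[0,0,0],[0,0,0]]

```text
time_s: 21.25
tcp_pos: [0.5248, 0.1095, 0.0411]
tcp_rot: [-0.396, 1.567, -0.01]
contact_force: [-0.5, -1.0, -0.1]
finger_gap: 0.134
```

Request:
carry_out:
  deltas:
    - [0,[0,0,0],[0,0,0]]
    - [0,[0,0,0],[0,0,0]]
    - [0,[0,0,0],[0,0,0]]
    - [0,[-0.01,0,0],[0,0,0]]
    - [0,[-0.025,0,0],[0,0,0]]

```text
time_s: 21.88
tcp_pos: [0.5227, 0.1094, 0.0755]
tcp_rot: [-3.107, 1.57, -2.721]
contact_force: [-0.1, 0.3, -1.1]
finger_gap: 0.133
```

Request:
carry_out:
  deltas:
    - [0,[-0.04,0,0],[0,0,0]]
    - [0,[-0.04,0,0],[0,0,0]]
    - [0,[-0.01,0.01,0],[4,0,0]]
    - [0,[0,0.02,0],[8,0,0]]
    - [0,[0,0.03,0],[8,0,0]]

```text
time_s: 22.5
tcp_pos: [0.5098, 0.1671, 0.1747]
tcp_rot: [0.015, 1.564, 0.037]
contact_force: [-0.2, 0.4, -0.7]
finger_gap: 0.133
```

```bash
python3 plan.py 0.545 0.294 0.15 -6 0 45;  python3 - <<'E'
from h import *
for n in("scene","side"):cv2.imwrite(f"pics/{n}13.png",vision.camera(n)[:,:,::-1])
a=cv2.imread("pics/scene13.png")[150:300,260:420];b=cv2.imread("pics/side13.png")[150:300,200:360]
cv2.imwrite("pics/c13.png",cv2.resize(np.hstack([a,b]),None,fx=2.5,fy=2.5,interpolation=cv2.INTER_CUBIC))
E
```

```text
t 22.50 tcp [0.5098 0.1671 0.1747] yaw 1.3 q [ 0.17  0.26 -0.17  1.14 -0.    1.72] F [-0.2  0.4 -0.7] gap 0.133 tilt 0.41
[[0.0, [0.0084, 0.0424, 0.0127], [7.3, 0.4, -0.0]], [0.0, [0.0083, 0.0436, 0.0073], [0.0, -0.0, 0.0]], [0.0, [0.0081, 0.0427, 0.0071], [0.0, 0.0, 0.0]], [0.0, [0.0, 0.0, 0.0], [0.0, 0.0, 0.0]], [0.0, [0.0, 0.0, 0.0], [0.0, 0.0, 0.0]]]
left [0. 0. 0.]
```

View pics/c13.png

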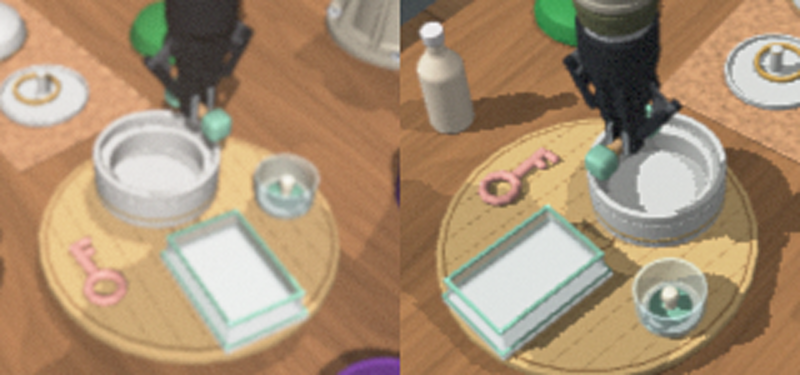

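Request:
carry_out:
  deltas:
    - [0,[0,0.04,0.012],[7.3,0.4,0]]
    - [0,[0.005,0.042,0.007],[0,0,0]]
    - [0,[0.01,0.03,0.006],[0,0,0]]
    - [0,[0.008,0.008,0.003],[0,0,0]]
    - [0,[0,0,0],[0,0,0]]

```text
time_s: 23.22
tcp_pos: [0.5458, 0.2879, 0.1531]
tcp_rot: [-0.218, 1.569, -0.314]
contact_force: [-0.4, 0.6, -0.7]
finger_gap: 0.136
```

```bash
python3 plan.py 0.545 0.294 0.10 -6 0 30;  python3 - <<'E'
from h import *
for n in("wrist","scene","side"):cv2.imwrite(f"pics/{n}14.png",vision.camera(n)[:,:,::-1])
a=cv2.imread("pics/scene14.png")[170:320,280:440];b=cv2.imread("pics/side14.png")[170:320,180:340]
cv2.imwrite("pics/c14.png",cv2.resize(np.hstack([a,b]),None,fx=2.5,fy=2.5,interpolation=cv2.INTER_CUBIC))
E
```

```text
t 23.23 tcp [0.5458 0.2879 0.1531] yaw -5.5 q [ 0.36  0.42  0.01  1.16 -0.    2.02] F [-0.4  0.6 -0.7] gap 0.136 tilt 0.11
[[0.0, [0.0298, 0.0034, -0.0008], [0.5, 0.1, 0.0]], [0.0, [0.0233, 0.0026, -0.0006], [0.0, -0.0, -0.0]], [0.0, [0.0, 0.0, 0.0], [0.0, 0.0, -0.0]], [0.0, [0.0, 0.0, 0.0], [0.0, 0.0, -0.0]], [0.0, [0.0, 0.0, 0.0], [0.0, 0.0, -0.0]]]
left [0. 0. 0.]
```

View pics/c14.png

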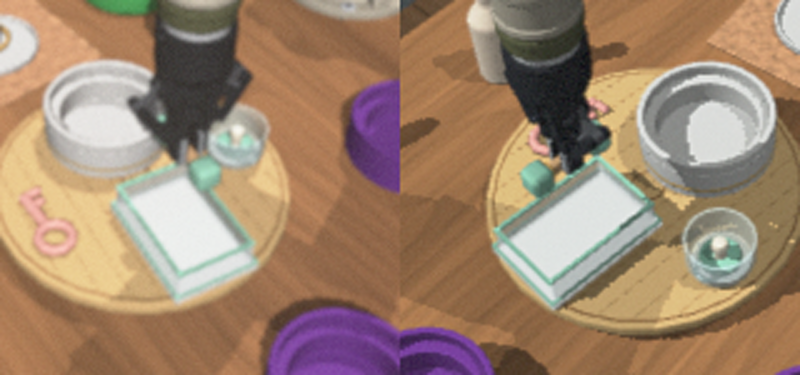

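View pics/wrist14.png

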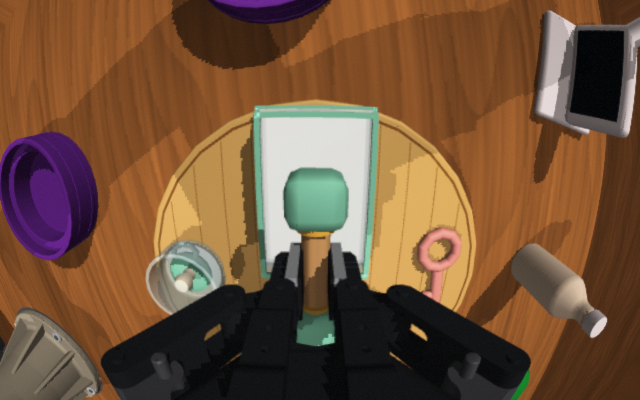

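```bash
python3 - <<'E'
from h import *
c=[onz("wrist",u,v,.069) for u,v in ((256,110),(377,111),(368,272),(263,273))]
print(np.round(c,4),np.mean(c,0)); print(tcpT()[:3,3])
E
```

```text
[[0.5104 0.3656 0.069 ]
 [0.5989 0.3563 0.069 ]
 [0.5859 0.2232 0.069 ]
 [0.4959 0.2312 0.069 ]] [0.54775805 0.29407766 0.069     ]
[0.54603221 0.28735923 0.15417293]
```

Request:
carry_out:
  deltas:
    - [0,[0.025,0.005,0.001],[0,0,0]]
    - [0,[0.03,0.003,0],[0,0,0]]
    - [0,[0.022,0.002,-0.003],[0,0.3,0]]
    - [0,[0.01,0.002,-0.002],[0,0,0]]
    - [0,[0,0,0],[0,0,0]]

```text
time_s: 24.0
tcp_pos: [0.5455, 0.2957, 0.0696]
tcp_rot: [0.552, 1.567, 0.449]
contact_force: [0.2, 0.8, 0.4]
finger_gap: 0.132
```

```bash
python3 plan.py 0.5475 0.294 0.05 -5.5 0 30;  python3 - <<'E'
from h import *
for n in("scene","side"):cv2.imwrite(f"pics/{n}15.png",vision.camera(n)[:,:,::-1])
a=cv2.imread("pics/scene15.png")[200:300,300:400];b=cv2.imread("pics/side15.png")[200:300,200:300]
cv2.imwrite("pics/c15.png",cv2.resize(np.hstack([a,b]),None,fx=4,fy=4,interpolation=cv2.INTER_CUBIC))
E
```

```text
t 24.00 tcp [0.5455 0.2957 0.0696] yaw -5.9 q [ 0.37  0.49 -0.1   0.98  0.    2.04] F [0.2 0.8 0.4] gap 0.132 tilt 0.23
[[0.0, [0.0196, -0.0015, 0.002], [-0.4, 0.2, -0.1]], [0.0, [0.0, 0.0, 0.0], [0.0, 0.0, -0.0]], [0.0, [0.0, 0.0, 0.0], [-0.0, 0.0, 0.0]], [0.0, [0.0, 0.0, 0.0], [-0.0, 0.0, 0.0]], [0.0, [0.0, 0.0, 0.0], [-0.0, 0.0, 0.0]]]
left [0. 0. 0.]
```

View pics/c15.png

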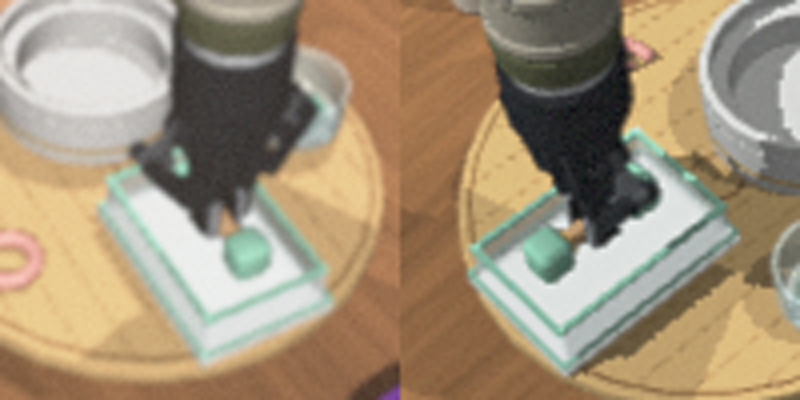

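Request:
carry_out:
  deltas:
    - [0,[0.01,0,0.001],[0,0.2,0]]
    - [0,[0.008,0,0.001],[0,0,0]]
    - [0,[0.005,0,0],[0,0,0]]
    - [0,[0.002,0,0],[0,0,0]]
    - [0,[0.001,0,0],[0,0,0]]

```text
time_s: 24.72
tcp_pos: [0.5502, 0.2963, 0.0448]
tcp_rot: [0.767, 1.564, 0.663]
contact_force: [-0.4, -0.2, -0.3]
finger_gap: 0.136
```

Request:
carry_out:
  deltas:
    - [0,[0.001,0,0],[0,0,0]]
    - [0,[0.001,0,0],[0,0,0]]
    - [0,[0,0,0],[0,0,0]]
    - [0,[0,0,0],[0,0,0]]
    - [0,[0,0,0],[0,0,0]]

```text
time_s: 25.35
tcp_pos: [0.5504, 0.2965, 0.0432]
tcp_rot: [0.741, 1.564, 0.638]
contact_force: [-0.7, 0.3, -0.4]
finger_gap: 0.135
```

Request:
carry_out:
  deltas:
    - [0,[0.001,0,0],[0,0,0]]
    - [0,[0.001,0,0],[0,0,0]]
    - [0,[0.001,0,0],[0,0,0]]
    - [0,[0,0,0],[0,0,0]]
    - [0,[0,0,0],[0,0,0]]

```text
time_s: 25.98
tcp_pos: [0.551, 0.2966, 0.0413]
tcp_rot: [0.658, 1.562, 0.555]
contact_force: [-0.0, -0.1, 0.7]
finger_gap: 0.139
```

Request:
carry_out:
  deltas:
    - [0.25,[0,0,0],[0,0,0]]
    - [0.38,[0,0,0],[0,0,0]]
    - [0.38,[0,0,0],[0,0,0]]
    - [0.38,[0,0,0],[0,0,0]]
    - [0.38,[-0.01,0,0],[0,0,0]]

```text
time_s: 26.6
tcp_pos: [0.55, 0.2962, 0.0502]
tcp_rot: [0.753, 1.565, 0.65]
contact_force: [-0.6, -0.6, -0.3]
finger_gap: 0.382
```

Request:
carry_out:
  deltas:
    - [0.38,[-0.03,0,0],[0,0,0]]
    - [0.38,[-0.05,0,0],[0,0,0]]
    - [0.38,[-0.05,0,0],[0,0,0]]
    - [0.38,[-0.05,0,0],[0,0,0]]
    - [0.38,[-0.02,0,0],[0,0,0]]

```text
time_s: 27.22
tcp_pos: [0.548, 0.2951, 0.2585]
tcp_rot: [0.78, 1.565, 0.676]
contact_force: [0.5, -0.4, 1.1]
finger_gap: 0.376
```

Request:
carry_out:
  deltas:
    - [0.38,[-0.01,-0.04,0],[0,0,0]]
    - [0.38,[0,-0.05,0],[0,0,0]]
    - [0.38,[0,-0.04,0],[0,0,0]]
    - [0.38,[0,0,0],[0,0,0]]
    - [0.38,[0,0,0],[0,0,0]]

```text
time_s: 27.85
tcp_pos: [0.5361, 0.1638, 0.2757]
tcp_rot: [0.485, 1.553, 0.383]
contact_force: [-0.6, 0.5, -0.9]
finger_gap: 0.383
```

```bash
python3 - <<'E'
from h import *
s=ctrl.sense();print(s["time_s"],s["tcp_pos"],s["contact_force"],s["joint_vel"].round(3))
for n in("wrist","scene","side"):cv2.imwrite(f"pics/{n}16.png",vision.camera(n)[:,:,::-1])
crop(cv2.imread("pics/scene16.png"),200,120,400,300,3.3,"c16a")
crop(cv2.imread("pics/side16.png"),210,120,430,300,3.3,"c16b")
E
```

```text
27.85 [0.53605634 0.16381586 0.27567059] [-0.5502465   0.54982721 -0.85928737] [-0.011 -0.01  -0.001  0.005 -0.004 -0.003]
```

View pics/c16a.png

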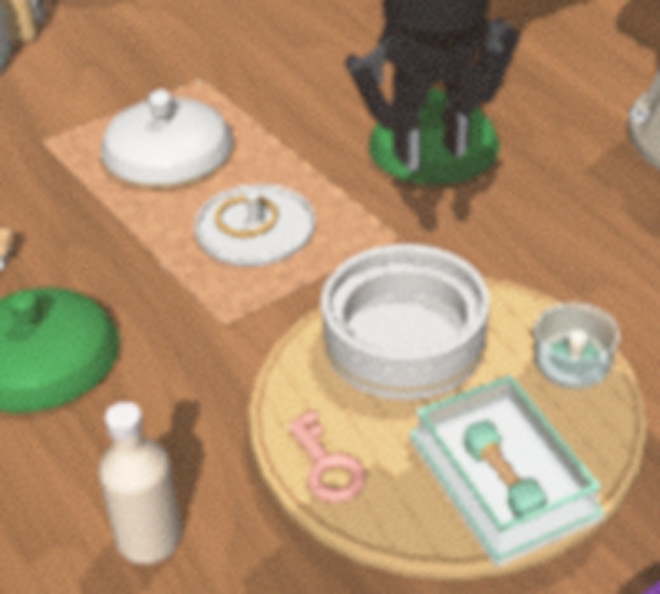

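View pics/c16b.png

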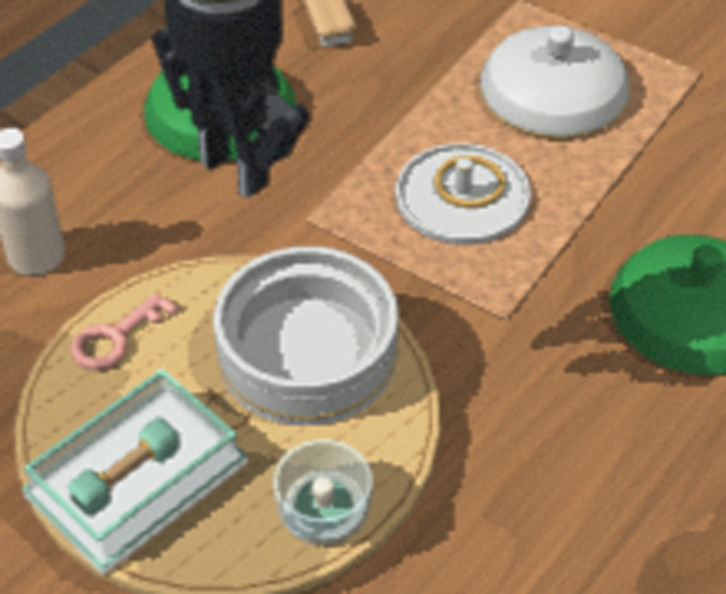

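View pics/wrist16.png

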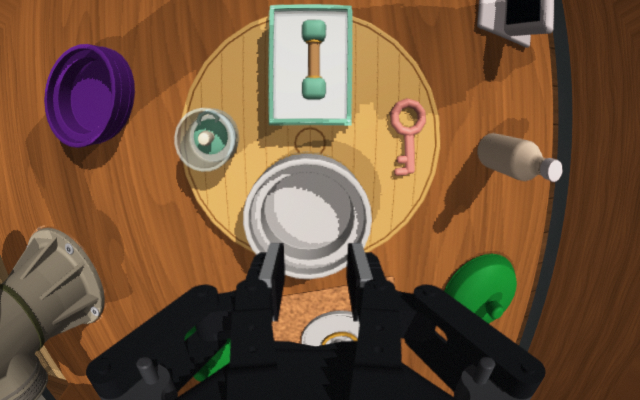

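```bash
python3 - <<'E'
from cell import ctrl
print(ctrl.job_done())
E
```

```text
the job is handed in; nothing more can be done
None
```

The box is taken apart and the job is handed in at about 28 s of the 67 s. The interface gave no verdict.

- **What I did:** I set the lid upright on the far part of the cork mat. The ring dish went beside it, with the bangle still around its post. The rattle went flat into the clear case, along its length. I put each piece down slowly, letting go only once the force reading showed its weight was off the gripper.
- **Last checks:** The final pictures from all three cameras showed everything in place. Both ceramics are about 10 mm or less off the mat's centre line and about 90 mm either side of its middle. The box, case, ramekin with pacifier and teething key looked unmoved, and the turntable had not visibly turned. The gripper was empty and clear, about 0.28 m up.
- **Disagreements:** The scene and side cameras differed by up to about 10 mm on the box's position, more than the 2 mm calibration suggests. One early wrist picture was about 10 mm off because the arm was still moving. I relied on close wrist views taken with the arm nearly still, and every grasp held. No check failed.

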